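# Set up a strap clamp on the slotted plate

## Robot

A 6-joint arm with a two-finger parallel gripper is mounted at the origin on a cart in front of the work surface, level with it; the furniture and walls round the work are solid. World frame = base frame: x ahead of the robot, y to its left, z up, the work surface at z = 0. Lengths are in mm, angles in rad, forces in N, time in s.
With the tool pointing down it reaches from about 350 to 850 mm from the base axis. Payload 8.1 kg.
Tool frame: the origin (TCP) lies where the fingers leave the gripper's body, on its centre line; the fingertips stand 73 mm ahead of it and the grasp point (between the pads) lies 54 mm ahead of it; z points along the fingers, y is the line along which they close (so a half turn about z gives the same grasp; the last joint's range is limited). The gripper opens to 85 mm and grips with 20 to 120 N. Pads are 22 mm wide; open, the fingers measure 114 mm over their backs; the gripper's body (76 mm by 85 mm) begins 54 mm behind the grasp point. The pads swing forward as they close: fully open they stand 13 mm farther back than shut.
Start: joints at [-1.433, 0.13, 1.488, -0, 1.523, -0.085], TCP at [132.597, -585.17, 303.892] pointing down, gripper open.
Joint ranges: [-2.96, 2.96], [-0.89, 2.26], [0.02, 2.5], [-1.34, 4.48], [0, 2.73], [-2.66, 2.66]. Speed limits (rad/s): [2.39, 2.39, 2.79, 3.14, 3.14, 3.14].

## Interface

Orientations are given as a unit quaternion [x, y, z, w].
In Python, from station import ctrl gives the robot as it stands.
- The arm moves only by the tool carry_out, never from a script. Its argument "rows" is one flat list of numbers, 7 for each row, row after row: the turn, a rotation vector about the tool's x, y, z in units of 6 degrees (1.0 is 6 degrees), then the shift along the tool's x, y, z in units of 50 mm (1.0 is 50 mm), then the opening, from 0 (shut) to 1 (fully open). In form: [rx, ry, rz, dx, dy, dz, claw, rx, ry, rz, dx, dy, dz, claw, ...]. A call has 1 to 8 rows; each row shifts and turns the commanded pose from where the row before left it, along the tool's axes as they then stand; what a row does not reach is not made up. A row lasts 1/8 s, in which the tool goes at most 62.5 mm and 10.7 degrees, less where a joint would pass 70% of its speed; a pose out of reach is approached as far as the arm can. A call is refused whole if a number of a shift passes 1 or a number of a turn 1, either way. A call with a gripper value outside its range is refused whole. The fingers move at their own pace and stop on an object; "grip_force" is the grip in N (left out, the last holds). Time passes only in rows, so rows that do not move let the fingers close. It gives the time, the measured TCP pose, the force, the opening and the grip force at its end, in the units of the state.
- ctrl.sense(): the state, without advancing time (a new reading comes with each control period).
- ctrl.get_image(name): name is "scene" or "side" or "wrist"; returns the picture (480x640x3 uint8, blue, green, red); there is no depth.
- ctrl.camera_params(name): a dict with "fx", "fy", "cx", "cy" (pixels), "extrinsics" (4x4, takes a point from camera to world coordinates). Camera axes: x right, y down, z forward; pixel columns grow to the right and rows downward; lengths in mm; the calibration is good to about 2 mm. A picture is of the moment at which its call begins: read the wrist's pose just before it. camera_params takes no time and is no camera call; for the wrist camera it gives the pose at the moment of the call.
- ctrl.sign_off(): hands the job in; it is judged then, once.
The state is a dict: "time": time; "joint_positions": joint angles; "qd": joint speeds; "effort": joint torques, N m; "tool_pos": TCP position; "orientation": TCP orientation; "contact_force": force on the tool from outside, world axes, zero at the start; "wrist_torque": the same for the moment, N m; "finger_gap": finger opening in mm; "finger_force": force on a finger pad.
Only numpy, scipy, OpenCV 4.12 (cv2) and the standard library are available. Lean on these libraries where they do the work, as an engineer would, in place of code of your own. Each camera call takes 0.05 s, during which the arm holds its last target. There are 200 camera calls.

## Task

Set up the clamp that holds the wooden work block on the slotted plate for drilling. Build its heel midway between the stud and the free end of the plate: first the plywood pad, then the small wood block on top of it; then lay the slotted strap over the stud, level across the work block and the heel, then put one washer, the top one from the spring-lift holder, over the stud, and last the nut, each resting on the one before. Leave the work block where it stands against its stop, and the other washers in the holder.

Things in the scene. Friction and masses are not known exactly. Their poses are not given: they have to be found in the camera images.
- plate: Slotted aluminium plate, fixed, 280 (x) x 150 (y) x 20 mm. Origin: centre of its underside, z up. A 12 mm threaded stud stands at x = y = 0, its tapered tip 110 mm above the origin. A stop bar 14 mm high crosses its -x end (x = -114 to -102); the work block stands between bar and stud. The heel belongs midway from the stud to the free +x end: centre x = 70, y = 0. On either side of the vice.
- block: The work block, plain wood, 60 (x) x 100 (y) x 45 mm high, loose on the plate against the stop bar, centre near x = -70 mm in the plate's frame. Origin: centre of its underside. It must stay where it is.
- ply_pad: Thin pad of plywood, 80 (x) x 56 (y) x 13 mm thick, lying flat on the mat. Origin: centre of its underside, z up.
- small_block: Small block of pale wood, 40 (x) x 60 (y) x 32 mm high, on the mat. Origin: centre of its underside, z up. On the pad it makes a heel 45 mm high, as high as the work block.
- strap: Strap clamp: dark steel bar 170 (x) x 40 (y) x 12 mm thick with a slot through its middle, 40 mm long (x) and 16 mm wide (y). Lies flat on the bare bench behind the vice. Origin: centre of its underside, z up. About 0.3 kg; balanced at its middle.
- washer: The top one of three equal thick steel washers in the spring-lift holder: outer diameter 40, hole 16, thickness 8 mm. Origin: centre of its underside. At the start it stands wholly proud of the holder's top ring and is loose.
- nut: Tall steel hexagon nut, 30 mm across flats, 20 mm high, plain hole 16 mm in diameter so that it slides down the stud. Stands on the mat, hole upright. Origin: centre of its underside; its flats face its x axis and every 60 degrees from it.
- holder: Spring-lift washer holder, fixed, on the mat: 78 mm foot, four rods and a top ring (outer diameter 57, inner 44 mm), whose upper face is 57 mm above the origin (centre of the foot's underside). Three washers lie on a sprung plate inside, which yields easily (80 N/m). When the top washer is taken the next rises 8 mm into its place.
- lift (a joint): Height of the holder's sprung plate (m, up positive): about 0 with three washers on it, 0.008 with two, 0.016 with one.
- mat: Dark grey rubber bench mat, 300 (x) x 400 (y) x 3 mm, fixed, on the other side of the vice from the plate; pad, small block, nut and holder stand on it, changing places. Origin: centre of its underside. The vice between is fixed: body 0.22 m high up to x = 0.42, its bar 0.14 m high up to x = 0.59 at y about 0; carry things over it.

How it is judged:
By the outcome, as a careful person would: the job done as asked, in the order asked, and still so for the second after the job is handed in, with the robot touching nothing.
It also fails if it takes over 144 s, if anything falls off the work surface, if the arm or the gripper's body presses on something with over 40 N, if the wrist force passes 120 N, or if a joint passes its speed limit or range.

## Working session

There is one attempt and no reset: what is moved stays moved. The work goes in short steps, Python scripts to look and compute and a tool call to move; the robot and the scene stay as the last step left them, time stands still between calls to the robot, and variables do not carry over. Pictures are saved under pics/ and viewed, at most 14 in all, crops included, and the job is handed in when it is done.

Besides the shell and the picture viewer there is one more tool, called after "Request:" by a JSON object that holds its "api" and its "payload". carry_out: Moves the arm, as the interface text tells. Its arguments: {"type":"object","properties":{"rows":{"type":"array","items":{"type":"number"}},"grip_force":{"type":"number"}},"required":["rows"]}

```bash
mkdir -p pics; ls
cat > h.py <<'E'
import numpy as np, cv2, sys
from scipy.spatial.transform import Rotation as R
from station import ctrl
def snap(cam,name):
    p=ctrl.camera_params(cam); im=ctrl.get_image(cam); cv2.imwrite(f'pics/{name}.png',im); np.savez(f'pics/{name}.npz',**{k:np.array(v) for k,v in p.items()}); return im,p
def load(name): return {k:v for k,v in np.load(f'pics/{name}.npz').items()}
def ray(p,uv,z):
    E=np.array(p['extrinsics']); d=E[:3,:3]@np.array([(uv[0]-p['cx'])/p['fx'],(uv[1]-p['cy'])/p['fy'],1]); o=E[:3,3]
    return o+d*(z-o[2])/d[2]
def proj(p,X):
    E=np.array(p['extrinsics']); c=E[:3,:3].T@(np.array(X,float)-E[:3,3]); return np.array([p['fx']*c[0]/c[2]+p['cx'],p['fy']*c[1]/c[2]+p['cy']])
E
python3 - <<'E'
from h import *
np.set_printoptions(precision=3,suppress=True)
print(ctrl.sense())
for c in('scene','side','wrist'):
    im,p=snap(c,c+'0'); print(c,p)
E
```

```text
pics
{'time': 0.0, 'joint_positions': array([-1.433,  0.131,  1.489, -0.   ,  1.523, -0.085]), 'qd': array([ 0.002,  0.002,  0.001, -0.002,  0.   ,  0.   ]), 'effort': array([ -0.002, -56.94 , -50.055,  -0.001,   0.014,   0.   ]), 'tool_pos': array([ 132.52 , -584.738,  302.82 ]), 'orientation': array([ 0.994,  0.111, -0.   , -0.001]), 'contact_force': array([-0.329, -0.544,  0.903]), 'wrist_torque': array([ 0.052, -0.045,  0.012]), 'finger_force': 0.0, 'finger_gap': 85.52502617399422}
scene {'fx': 541.8044153081565, 'fy': 541.8044153081565, 'cx': 318.62046683259445, 'cy': 237.27354396348, 'extrinsics': array([[   0.435,   -0.501,    0.748, -715.02 ],
       [  -0.9  ,   -0.244,    0.361, -592.693],
       [   0.002,   -0.831,   -0.557,  991.005],
       [   0.   ,    0.   ,    0.   ,    1.   ]])}
side {'fx': 436.3189019391258, 'fy': 436.3189019391258, 'cx': 318.15152903937064, 'cy': 234.8208237217461, 'extrinsics': array([[  -0.958,   -0.144,    0.248,  261.932],
       [  -0.287,    0.486,   -0.826, 1010.846],
       [  -0.001,   -0.862,   -0.507,  679.937],
       [   0.   ,    0.   ,    0.   ,    1.   ]])}
wrist {'fx': 427.6507611539369, 'fy': 427.6507611539369, 'cx': 323.76992253268514, 'cy': 240.96568529023972, 'extrinsics': array([[   0.222,   -0.936,   -0.272,  201.11 ],
       [  -0.975,   -0.214,   -0.061, -569.401],
       [  -0.001,    0.279,   -0.96 ,  372.609],
       [   0.   ,    0.   ,    0.   ,    1.   ]])}
```

View pics/scene0.png

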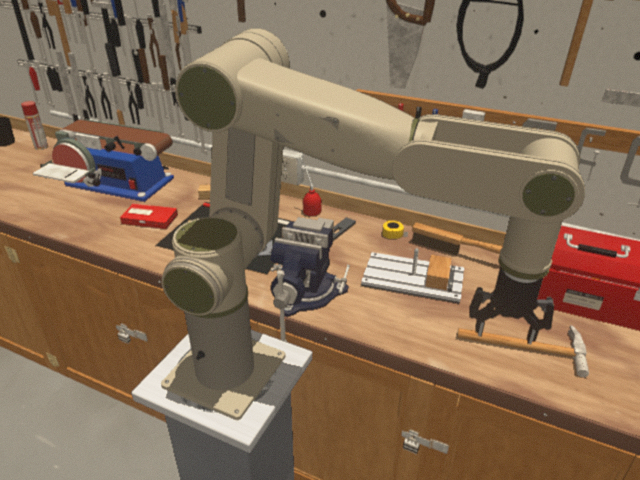

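View pics/side0.png

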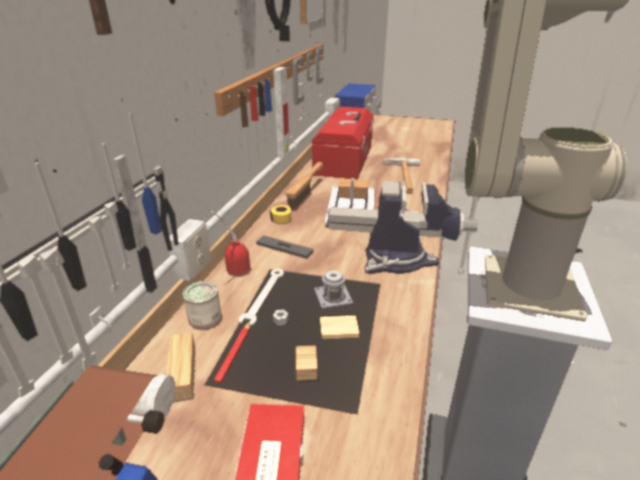

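The scene view shows the plate at about (413,277) with the stud at (416,258) and the work block on its right (-y) side. The side view shows the strap at (285,246), holder (333,285), nut (281,317), pad (340,327) and small block (306,362).

Run:
```python
from h import *
np.set_printoptions(precision=1,suppress=True)
s=load('side0');c=load('scene0')
for n,uv,z in [('strap',(285,245),12),('stL',(258,241),12),('stR',(311,251),12),('holder',(333,279),60),('nut',(281,314),23),('pad',(340,326),16),('sb',(306,357),35),('mat1',(253,269),3),('mat2',(380,276),3),('mat3',(357,405),3),('mat4',(209,383),3)]: print(n,ray(s,uv,z))
for n,uv,z in [('studtip',(416,249),110),('p1',(373,254),20),('p2',(463,264),20),('p3',(461,298),20),('p4',(362,287),20),('blk',(440,262),65)]: print(n,ray(c,uv,z))
im=cv2.imread('pics/scene0.png')[230:310,340:490]; cv2.imwrite('pics/c1.png',cv2.resize(im,None,fx=5,fy=5,interpolation=2))
```

```text
strap [664.9   6.2  12. ]
stL [749.2   7.9  12. ]
stR [582.8  15.5  12. ]
holder [471.9 190.6  60. ]
nut [562.9 304.6  23. ]
pad [426.5 297.3  16. ]
sb [464.2 423.4  35. ]
mat1 [710.2 132.9   3. ]
mat2 [375.9  66.9   3. ]
mat3 [347.7 479.7   3. ]
mat4 [633.8 512.2   3. ]
studtip [ 535.8 -295.5  110. ]
p1 [ 579.7 -154.2   20. ]
p2 [ 649.7 -415.6   20. ]
p3 [ 490.7 -447.7   20. ]
p4 [ 415.8 -184.    20. ]
blk [ 567.1 -362.    65. ]
```

View pics/wrist0.png

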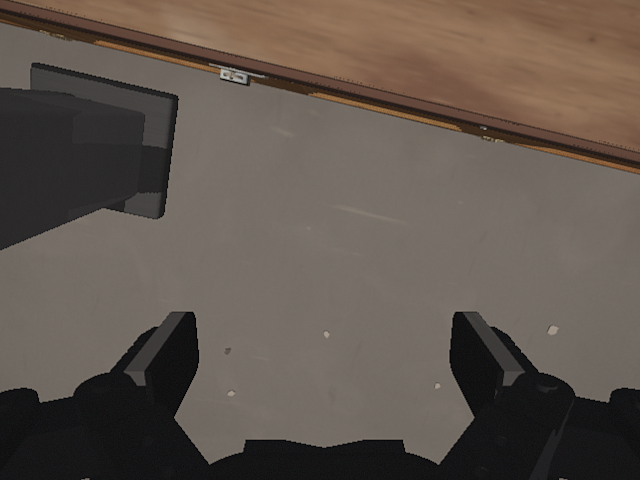

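The wrist view shows only floor and the bench edge. I'm moving over the plate for a close look.

Request:
{"api": "carry_out", "payload": {"rows": [0,0,0,0.8,-0.3,-0.16,1,0,0,0,0.8,-0.3,-0.16,1,0,0,0,0.8,-0.3,-0.16,1,0,0,0,0.8,-0.3,-0.16,1,0,0,0,0.8,-0.3,-0.16,1,0,0,0,0.8,-0.3,-0.16,1]}}

```text
time: 0.9
tool_pos: [347.8, -443.4, 351.9]
orientation: [0.994, 0.111, -0.0, -0.0]
contact_force: [-0.9, -0.5, 0.4]
finger_gap: 85.4
finger_force: 0.0
```

Request:
{"api": "carry_out", "payload": {"rows": [0,0,0,0.8,-0.3,-0.16,1,0,0,0,0.8,-0.3,-0.16,1,0,0,0,0.8,-0.3,-0.16,1,0,0,0,0.8,-0.3,-0.16,1,0,0,0,0.8,-0.3,-0.16,1,0,0,0,0.8,-0.3,-0.16,1,0,0,0,0,0,0,1,0,0,0,0,0,0,1]}}

```text
time: 1.9
tool_pos: [560.7, -303.6, 399.2]
orientation: [0.994, 0.111, -0.001, -0.0]
contact_force: [-0.5, -0.3, 0.2]
finger_gap: 85.4
finger_force: 0.0
```

```bash
cat >> h.py <<'E'
def plan(x=None,y=None,z=None,yaw=None,n=None,rel=None):
    """print constant row (repeat n times) from measured pose (or given rel=(x,y,z,yaw)) to target; yaw = heading of tool x, deg"""
    if rel is None:
        s=ctrl.sense(); T=s['tool_pos']; M=R.from_quat(s['orientation']).as_matrix(); y0=np.degrees(np.arctan2(M[1,0],M[0,0]))
    else: T=np.array(rel[:3]); y0=rel[3]
    t=np.array([T[i] if v is None else v for i,v in enumerate((x,y,z))]); yaw=y0 if yaw is None else yaw
    dy=(yaw-y0+180)%360-180 if rel is None else yaw-y0
    while True:
        k=n or max(1,int(np.ceil(max(abs(dy)/6,np.linalg.norm(t-T)/50))))
        A=np.zeros((2,2))
        for i in range(k):
            a=np.radians(y0+dy/k*i); A+=np.array([[np.cos(a),np.sin(a)],[np.sin(a),-np.cos(a)]])
        s=np.linalg.solve(A,(t-T)[:2])/50; r=[0,0,-dy/k/6,s[0],s[1],-(t-T)[2]/k/50]
        if max(np.abs(r))<=1.001 or n: break
        n=k+1
    print('from',np.round(T,1),round(y0,1),'n=',k,'row',np.round(r,3))
E
python3 - <<'E'
from h import *
s=ctrl.sense();print(s['time'],s['tool_pos'],s['contact_force'])
snap('wrist','w1')
E
```

```text
1.9 [ 560.68537033 -303.63837955  399.22654468] [-0.45332287 -0.25352765  0.19028996]
```

View pics/w1.png

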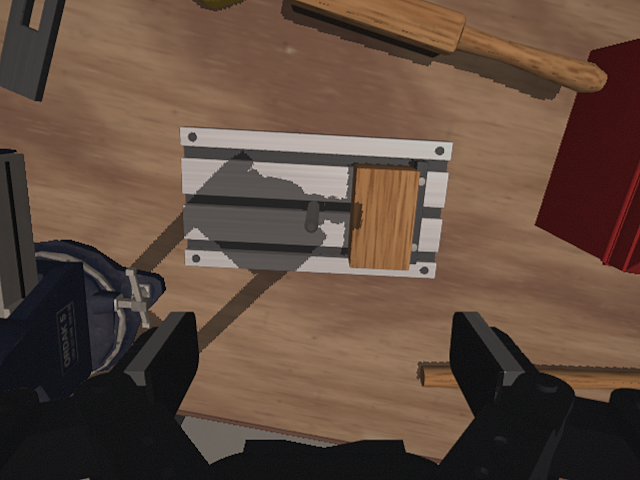

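The plate's top corners are at (180,127), (452,142), (435,277) and (185,264). The stud tip is near (312,203), the work block top spans (355,165)–(418,270), and the strap's near end is at the top left.

Run:
```python
from h import *
from scipy.optimize import least_squares
np.set_printoptions(precision=2,suppress=True)
p=load('w1')
for uv in [(181,127),(452,142),(435,277),(186,264)]: print(ray(p,uv,20))
obs=[((181,127),(140,-75)),((452,142),(-140,-75)),((435,277),(-140,75)),((186,264),(140,75))]
for sgn in (1,-1):
  def X(q,a,z):
    c,s=np.cos(q[2]),np.sin(q[2]); a=np.array(a)*sgn; return [q[0]+c*a[0]-s*a[1],q[1]+s*a[0]+c*a[1],z]
  f=lambda q: np.concatenate([proj(p,X(q,a,20))-uv for uv,a in obs])
  r=least_squares(f,[535,-300,1.8]); print(r.x[:2],np.degrees(r.x[2]),r.cost,f(r.x)); q=r.x
  if sgn==1: best=q
sgn=1
print('stud tip',proj(p,[*best[:2],110]),'base',proj(p,[*best[:2],20]), 'holes?')
im=cv2.imread('pics/w1.png')[115:290,170:465]; cv2.imwrite('pics/c2.png',cv2.resize(im,None,fx=2.7,fy=2.7,interpolation=2))
```

```text
[ 586.96 -149.41   20.  ]
[ 633.93 -421.94   20.  ]
[ 488.49 -448.29   20.  ]
[ 441.78 -174.15   20.  ]
[ 537.45 -298.5 ] 99.78436110808828 6.39652182951126 [-1.51 -0.97  2.03 -0.8   0.48  1.11 -1.02  1.52]
[ 537.45 -298.5 ] 279.78436099169085 6.396521829510913 [-1.51 -0.97  2.03 -0.8   0.48  1.11 -1.02  1.52]
stud tip [311.71 226.84] base [313.96 205.92] holes?
```

View pics/c2.png

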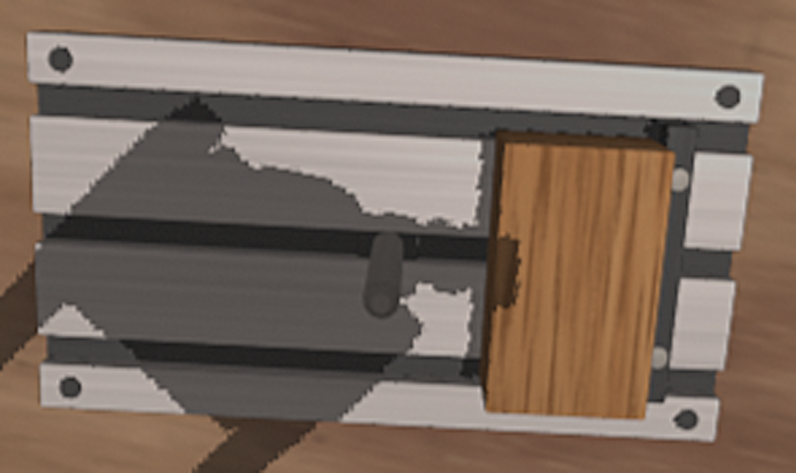

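Request:
{"api": "carry_out", "payload": {"rows": [0,0,0,0.44,-0.79,0,1,0,0,0,0.44,-0.79,0,1,0,0,0,0.44,-0.79,0,1,0,0,0,0.44,-0.79,0,1,0,0,0,0.44,-0.79,0,1,0,0,0,0.44,-0.79,0,1,0,0,0,0.44,-0.79,0,1,0,0,0,0,0,0,1]}}

```text
time: 2.95
tool_pos: [650.0, 2.0, 399.4]
orientation: [0.994, 0.112, -0.0, -0.0]
contact_force: [-0.8, -1.7, -0.1]
finger_gap: 85.6
finger_force: 0.0
```

Run:
```python
from h import *
s=ctrl.sense();print(s['time'],s['tool_pos'],s['qd'])
snap('wrist','w2')
```

```text
2.95 [649.98819972   1.98946783 399.38782521] [-0.05164546 -0.01057313  0.01269004 -0.02813061  0.00303097 -0.03293649]
```

Request:
{"api": "carry_out", "payload": {"rows": [0,0,0,-0.17,-0.92,0,1,0,0,0,-0.17,-0.92,0,1,0,0,0,-0.17,-0.92,0,1,0,0,0,-0.17,-0.92,0,1,0,0,0,-0.17,-0.92,0,1,0,0,0,-0.17,-0.92,0,1,0,0,0,-0.17,-0.92,0,1,0,0,0,0,0,0,1]}}

```text
time: 4.0
tool_pos: [520.0, 301.7, 399.9]
orientation: [0.994, 0.112, -0.0, -0.0]
contact_force: [0.4, -0.6, 0.1]
finger_gap: 85.3
finger_force: 0.0
```

Run:
```python
from h import *
s=ctrl.sense();print(s['time'],s['tool_pos'],s['qd'])
a,_=snap('wrist','w3');
```

```text
4.0 [520.01880809 301.74718623 399.90031158] [-0.0537199   0.0020764   0.00039649 -0.02641851 -0.00269827 -0.03411695]
```

View pics/w2.png

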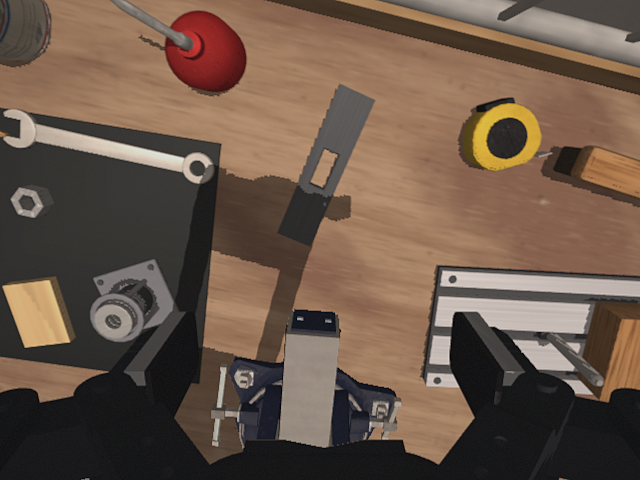

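View pics/w3.png

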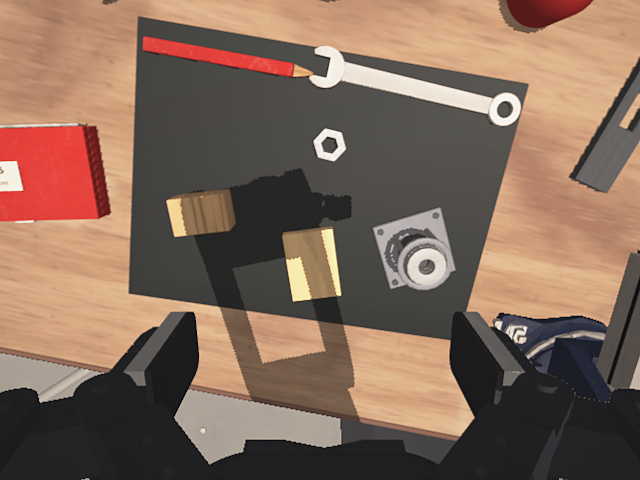

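w2 shows the strap with corners at about (339,84), (375,99), (312,246) and (278,232), and its slot centred near (325,168). w3 shows the small block at (200,213), the pad at (312,264), the nut at (329,145) and the washer top at (428,266).

Run:
```python
from h import *
im=cv2.imread('pics/w3.png')[120:310,160:460]; cv2.imwrite('pics/c3.png',cv2.resize(im,None,fx=2.66,fy=2.66,interpolation=2))
```

```text
(no output)
```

View pics/c3.png

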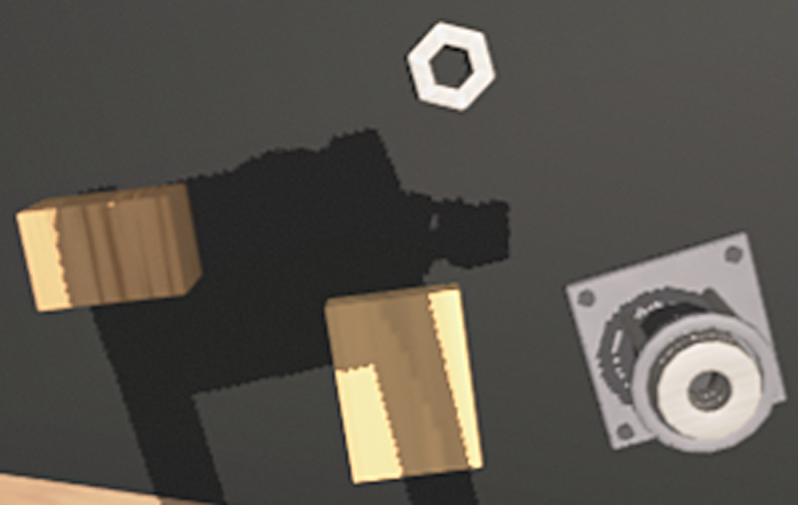

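```bash
cat >> h.py <<'E'
from scipy.optimize import least_squares
def rect(p,uvs,L,W,z,q0):
    """uvs corners in order of local (+,+),(+,-),(-,-),(-,+) ; returns x,y,yaw deg"""
    loc=[(L/2,W/2),(L/2,-W/2),(-L/2,-W/2),(-L/2,W/2)]
    def f(q):
        c,s=np.cos(q[2]),np.sin(q[2]); return np.concatenate([proj(p,[q[0]+c*a-s*b,q[1]+s*a+c*b,z])-uv for uv,(a,b) in zip(uvs,loc)])
    r=least_squares(f,q0); return np.round([*r.x[:2],np.degrees(r.x[2])],1),np.round(f(r.x),1)
E
python3 - <<'E'
from h import *
np.set_printoptions(precision=1,suppress=True)
p=load('w3'); C=lambda u,v:np.array([u/2.66+160,v/2.66+120])
P=[C(328,307),C(457,291),C(482,467),C(355,483)]; print('pad',[ray(p,u,16) for u in P]); print(rect(p,P,80,56,16,[430,297,0.]))
B=[C(18,213),C(166,190),C(184,296),C(40,311)]; print('blk',[ray(p,u,35) for u in B]); print(rect(p,B,40,60,35,[464,420,0.]))
N=[C(*a) for a in [(440,22),(480,33),(495,75),(462,110),(420,98),(408,62)]]
G=np.array([ray(p,u,23) for u in N]); c=G.mean(0); d=G-c; print('nut',c,ray(p,C(451,66),23),np.degrees(np.arctan2(d[:,1],d[:,0])),np.linalg.norm(d,axis=1))
print('washer',ray(p,C(709,391),68),ray(p,C(656,391),68),ray(p,C(763,391),68))
F=[C(567,290),C(745,234),C(785,398),C(615,448)]; print('foot',np.mean([ray(p,u,8) for u in F],0))
p=load('w2');S=[(339,84),(375,99),(312,246),(278,232)]; print('strap',[ray(p,u,12) for u in S]); print(rect(p,S,170,40,12,[665,6,0.]))
print('slot',np.mean([ray(p,u,12) for u in [(325,147),(342,153),(326,188),(309,181)]],0))
E
```

```text
pad [array([456.4, 332.4,  16. ]), array([475., 282.,  16.]), array([401.1, 253.5,  16. ]), array([381.5, 305.4,  16. ])]
(array([428.5, 293.3,  20.5]), array([-1. ,  0. ,  1. , -0.4,  0.3,  0.3, -0.2,  0.2]))
blk [array([472.1, 456.2,  35. ]), array([493.8, 401.8,  35. ]), array([453.7, 388.2,  35. ]), array([434.8, 442.8,  35. ])]
(array([463.6, 422.2,  20.2]), array([-1.1, -0.1,  0.6,  1.2,  1.2, -1.2, -0.7,  0.1]))
nut [562.7 305.2  23. ] [563.1 305.2  23. ] [  27.   -28.3  -87.2 -152.   147.6   96.5] [17.2 16.8 17.3 16.9 16.7 16.5]
washer [471.5 185.3  68. ] [467.  204.6  68. ] [476.  165.6  68. ]
foot [471.2 184.5   8. ]
strap [array([752.6,   9.7,  12. ]), array([746.9, -29.2,  12. ]), array([580.3,  -0.7,  12. ]), array([587.7,  39.4,  12. ])]
(array([666.7,   4.8,  -9.9]), array([ 0.2, -1.3,  0.3, -0. , -0.6,  0.6,  0. ,  1.1]))
slot [668.4   4.3  12. ]
```

Run:
```python
from h import *
plan(428.5,293.3,130,20.5,n=7)
```

```text
from [520.8 300.4 399.9] 12.8 n= 7 row [ 0.     0.    -0.184 -0.259 -0.054  0.771]
```

Request:
{"api": "carry_out", "payload": {"rows": [0,0,-0.18,-0.26,-0.054,0.77,0.82,0,0,-0.18,-0.26,-0.054,0.77,0.82,0,0,-0.18,-0.26,-0.054,0.77,0.82,0,0,-0.18,-0.26,-0.054,0.77,0.82,0,0,-0.18,-0.26,-0.054,0.77,0.82,0,0,-0.18,-0.26,-0.054,0.77,0.82,0,0,-0.18,-0.26,-0.054,0.77,0.82,0,0,0,0,0,0,0.82]}}

```text
time: 5.05
tool_pos: [426.3, 290.9, 127.0]
orientation: [0.984, 0.175, -0.003, 0.001]
contact_force: [-0.4, -0.3, -0.2]
finger_gap: 69.9
finger_force: 0.0
```

Run:
```python
from h import *
plan(428.5,293.3,86,20.5,n=4)
snap('wrist','w4')
```

```text
from [426.3 290.9 127. ] 20.2 n= 4 row [ 0.     0.    -0.012  0.015 -0.007  0.205]
```

View pics/w4.png

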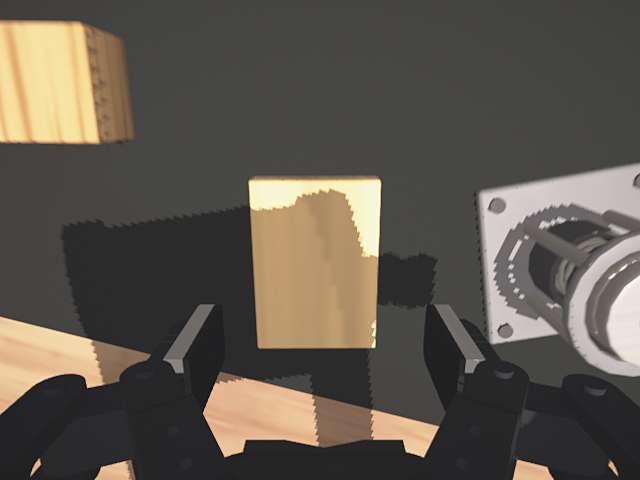

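The pad sits between the fingers, with corners at (249,181), (381,180), (377,347) and (258,348). I'll refine its pose from those.

Run:
```python
from h import *
p=load('w4')
print(rect(p,[(249,181),(381,180),(377,347),(258,348)],80,56,16,[428,293,.36]))
```

```text
(array([428.9, 295. ,  20.8]), array([-0.4, -0.4,  0.4, -0.6, -0.6,  0.6,  0.5,  0.7]))
```

Request:
{"api": "carry_out", "payload": {"rows": [0,0,-0.03,0.019,-0.013,0.2,0.82,0,0,-0.03,0.019,-0.013,0.2,0.82,0,0,0,0.019,-0.013,0.2,0.82,0,0,0,0.019,-0.013,0.2,0.82,0,0,0,0,0,0,0.82]}}

```text
time: 5.72
tool_pos: [430.2, 297.6, 89.1]
orientation: [0.984, 0.18, -0.001, 0.0]
contact_force: [0.8, -0.4, -0.8]
finger_gap: 70.4
finger_force: 0.0
```

Request:
{"api": "carry_out", "payload": {"rows": [0,0,0,0,0,0.06,0.82,0,0,0,0,0,0.06,0.82,0,0,0,0,0,0,0.82]}}

```text
time: 6.1
tool_pos: [430.8, 297.8, 84.3]
orientation: [0.984, 0.18, -0.0, 0.0]
contact_force: [0.8, 0.6, 0.1]
finger_gap: 69.9
finger_force: 0.0
```

Request:
{"api": "carry_out", "payload": {"rows": [0,0,0,-0.05,0.05,0.04,0.82,0,0,0,0,0,0.04,0.82,0,0,0,0,0,0,0.82]}}

```text
time: 6.48
tool_pos: [429.3, 294.5, 80.2]
orientation: [0.984, 0.179, -0.0, 0.0]
contact_force: [-0.6, -0.5, 0.7]
finger_gap: 70.1
finger_force: 0.0
```

Request:
{"api": "carry_out", "payload": {"rows": [0,0,0,0,0,0.04,0.82,0,0,0,0,0,0,0.82]}}

```text
time: 6.72
tool_pos: [429.4, 294.6, 78.2]
orientation: [0.984, 0.18, -0.0, 0.0]
contact_force: [0.2, 1.0, -1.0]
finger_gap: 70.3
finger_force: 0.0
```

Request:
{"api": "carry_out", "payload": {"rows": [0,0,0,0,0,0.04,0.82,0,0,0,0,0,0,0.82]}}

```text
time: 6.98
tool_pos: [429.3, 294.6, 76.2]
orientation: [0.984, 0.18, -0.0, 0.0]
contact_force: [0.1, -0.8, 0.0]
finger_gap: 70.0
finger_force: 0.0
```

Request:
{"api": "carry_out", "payload": {"rows": [0,0,0,0,0,0.04,0.82,0,0,0,0,0,0,0.82]}}

```text
time: 7.22
tool_pos: [429.3, 294.6, 74.2]
orientation: [0.984, 0.18, -0.0, 0.0]
contact_force: [0.2, -0.1, 0.1]
finger_gap: 70.2
finger_force: 0.0
```

Request:
{"api": "carry_out", "payload": {"rows": [0,0,0,0,0,0.04,0.82,0,0,0,0,0,0,0.82]}}

```text
time: 7.48
tool_pos: [429.3, 294.6, 72.2]
orientation: [0.984, 0.18, -0.0, 0.0]
contact_force: [-0.3, 0.5, -0.4]
finger_gap: 70.1
finger_force: 0.0
```

Request:
{"api": "carry_out", "payload": {"rows": [0,0,0,0,0,0,0.4,0,0,0,0,0,0,0.4,0,0,0,0,0,0,0.4,0,0,0,0,0,0,0.4], "grip_force": 40}}

```text
time: 7.98
tool_pos: [429.6, 294.7, 72.6]
orientation: [0.984, 0.18, 0.0, -0.0]
contact_force: [-1.1, 0.1, 3.7]
finger_gap: 55.1
finger_force: 42.8
```

Request:
{"api": "carry_out", "payload": {"rows": [0,0,0,0,0,-0.4,0.4,0,0,0,0,0,-0.4,0.4,0,0,-0.94,0,0,-0.4,0.4,0,0,-0.94,0,0,-0.4,0.4,0,0,-0.94,0,0,-0.4,0.4,0,0,-0.94,0,0,-0.4,0.4,0,0,-0.94,0,0,-0.4,0.4,0,0,-0.94,0,0,-0.4,0.4], "grip_force": 60}}

```text
time: 8.98
tool_pos: [429.1, 294.5, 232.6]
orientation: [0.888, 0.46, -0.0, -0.0]
contact_force: [-0.2, 1.0, -0.6]
finger_gap: 54.4
finger_force: 65.8
```

Request:
{"api": "carry_out", "payload": {"rows": [0,0,-0.94,0,0,-0.35,0.4,0,0,-0.94,0,0,-0.35,0.4,0,0,-0.94,0,0,-0.35,0.4,0,0,-0.94,0,0,-0.35,0.4,0,0,-0.94,0,0,-0.35,0.4,0,0,-0.94,0,0,-0.35,0.4,0,0,-0.94,0,0,-0.2,0.4,0,0,-0.94,0,0,0,0.4]}}

```text
time: 9.98
tool_pos: [429.6, 294.8, 348.2]
orientation: [0.644, 0.765, 0.001, 0.0]
contact_force: [0.2, -0.7, -0.3]
finger_gap: 53.8
finger_force: 65.8
```

Run:
```python
from h import *
plan(525.4,-229.4,340,99.8)
```

```text
from [429.6 294.8 348.2] 99.8 n= 11 row [ 0.     0.     0.    -0.969  0.009  0.015]
```

Request:
{"api": "carry_out", "payload": {"rows": [0,0,0,-0.97,0.009,0,0.4,0,0,0,-0.97,0.009,0,0.4,0,0,0,-0.97,0.009,0,0.4,0,0,0,-0.97,0.009,0,0.4,0,0,0,-0.97,0.009,0,0.4,0,0,0,-0.97,0.009,0,0.4,0,0,0,-0.97,0.009,0,0.4,0,0,0,-0.97,0.009,0,0.4]}}

```text
time: 10.98
tool_pos: [497.9, -88.8, 347.1]
orientation: [0.645, 0.764, -0.0, -0.0]
contact_force: [0.8, 0.7, -1.2]
finger_gap: 54.1
finger_force: 65.8
```

Request:
{"api": "carry_out", "payload": {"rows": [0,0,0,-0.97,0.009,0,0.4,0,0,0,-0.97,0.009,0,0.4,0,0,0,-0.97,0.009,0,0.4,0,0,0,0,0,0.8,0.4,0,0,0,0,0,0.8,0.4,0,0,0,0,0,0.8,0.4,0,0,0,0,0,0.8,0.4,0,0,0,0,0,0.6,0.4]}}

```text
time: 11.98
tool_pos: [522.7, -229.9, 154.8]
orientation: [0.645, 0.764, -0.0, -0.001]
contact_force: [0.0, -0.2, 0.0]
finger_gap: 54.5
finger_force: 65.8
```

Request:
{"api": "carry_out", "payload": {"rows": [0,0,0,0,0,0,0.4,0,0,0,0,0,0,0.4]}}

```text
time: 12.22
tool_pos: [524.2, -230.7, 158.6]
orientation: [0.645, 0.764, 0.0, 0.001]
contact_force: [0.4, 0.3, -0.8]
finger_gap: 54.2
finger_force: 65.8
```

Run:
```python
from h import *
snap('wrist','w5')
plan(525.4,-229.4,105,99.8,n=3)
```

```text
from [ 524.7 -231.   159.3] 99.6 n= 3 row [ 0.     0.    -0.008  0.01   0.007  0.362]
```

View pics/w5.png

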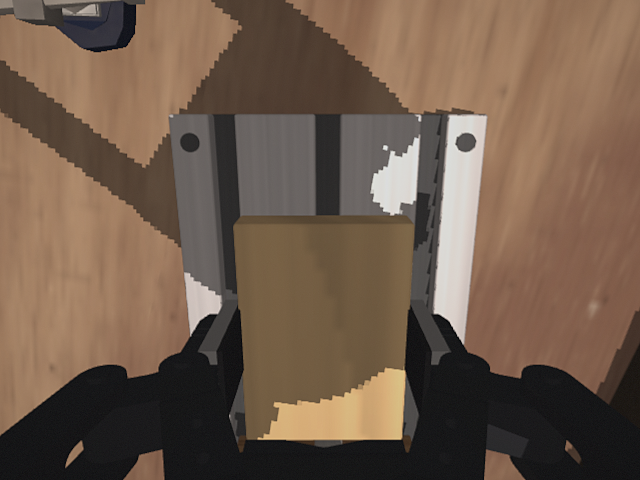

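The pad is held square to the plate. The plate's free-end corners are at (170,114) and (487,114), and the pad's front corners are at (235,223) and (413,223).

Run:
```python
from h import *
np.set_printoptions(precision=1,suppress=True)
p=load('w5'); a,b=ray(p,(170,114),20),ray(p,(487,114),20)
print('plate end',a,b,(a+b)/2,np.linalg.norm(a-b)); d=b-a; yaw=np.degrees(np.arctan2(d[1],d[0]))+90; print(yaw)
c,s=np.cos(np.radians(yaw)),np.sin(np.radians(yaw)); print('origin est',((a+b)/2)[:2]-140*np.array([c,s]))
h=102.7; e,f=ray(p,(235,223),h),ray(p,(413,223),h); print('pad edge',e,f,np.linalg.norm(e-f),'centre',((e+f)/2)[:2]-40*np.array([c,s]), ctrl.sense()['tool_pos'])
```

```text
plate end [ 441.  -172.1   20. ] [ 586.9 -147.2   20. ] [ 514.  -159.6   20. ] 147.97466870071923
99.71481401079593
origin est [ 537.6 -297.6]
pad edge [ 490.5 -196.   102.7] [ 543.6 -186.9  102.7] 53.78324010838438 centre [ 523.8 -230.9] [ 524.7 -231.   159.3]
```

Request:
{"api": "carry_out", "payload": {"rows": [0,0,0,0.015,0.02,0.4,0.4,0,0,0,0.015,0.02,0.4,0.4,0,0,0,0,0,0.3,0.4,0,0,0,0,0,0.14,0.4,0,0,0,0,0,0.06,0.4,0,0,0,0,0,0,0.4,0,0,0,0,0,0,0.4]}}

```text
time: 13.15
tool_pos: [525.9, -228.9, 93.1]
orientation: [0.645, 0.764, 0.0, 0.001]
contact_force: [-1.3, -0.2, -0.1]
finger_gap: 54.4
finger_force: 65.8
```

Request:
{"api": "carry_out", "payload": {"rows": [0,0,0,0,0,0.04,0.4,0,0,0,0,0,0,0.4]}}

```text
time: 13.4
tool_pos: [525.4, -228.7, 90.4]
orientation: [0.645, 0.764, 0.0, 0.0]
contact_force: [0.4, 0.4, -0.0]
finger_gap: 54.3
finger_force: 65.8
```

Request:
{"api": "carry_out", "payload": {"rows": [0,0,0,0,0,0.02,0.4,0,0,0,0,0,0,0.4]}}

```text
time: 13.65
tool_pos: [525.6, -228.7, 89.8]
orientation: [0.645, 0.764, 0.0, 0.0]
contact_force: [-1.5, 0.6, 4.6]
finger_gap: 54.2
finger_force: 66.3
```

Request:
{"api": "carry_out", "payload": {"rows": [0,0,0,0,0,0,0.8,0,0,0,0,0,0,0.8,0,0,0,0,0,0,0.8,0,0,0,0,0,-0.1,0.8,0,0,0,0,0,-0.3,0.8,0,0,0,0,0,-0.6,0.8,0,0,0,0,0,-0.8,0.8,0,0,0,0,0,-1,0.8]}}

```text
time: 14.65
tool_pos: [525.0, -228.4, 231.0]
orientation: [0.645, 0.764, -0.0, -0.0]
contact_force: [-0.0, 0.2, 0.4]
finger_gap: 68.4
finger_force: 0.0
```

Request:
{"api": "carry_out", "payload": {"rows": [0,0,0,0,0,-1,0.9,0,0,0,0,0,-1,0.9,0,0,0,0,0,-0.5,0.9,0,0,0,0,0,0,0.9]}}

```text
time: 15.15
tool_pos: [526.3, -229.1, 358.8]
orientation: [0.645, 0.764, 0.001, 0.003]
contact_force: [-0.2, 0.7, -0.2]
finger_gap: 76.4
finger_force: 0.0
```

Run:
```python
from h import *
snap('wrist','w6')
plan(463.6,422.2,340,99.8)
plan(463.6,422.2,110,20.2,rel=(463.6,422.2,340,99.8))
```

```text
from [ 525.7 -228.8  356.2] 99.6 n= 14 row [ 0.     0.    -0.002  0.932  0.07   0.023]
from [463.6 422.2 340. ] 99.8 n= 14 row [0.    0.    0.948 0.    0.    0.329]
```

Request:
{"api": "carry_out", "payload": {"rows": [0,0,0,0.93,0.07,0.02,0.9,0,0,0,0.93,0.07,0.02,0.9,0,0,0,0.93,0.07,0.02,0.9,0,0,0,0.93,0.07,0.02,0.9,0,0,0,0.93,0.07,0.02,0.9,0,0,0,0.93,0.07,0.02,0.9,0,0,0,0.93,0.07,0.02,0.9]}}

```text
time: 16.08
tool_pos: [494.0, 97.7, 345.5]
orientation: [0.645, 0.764, -0.001, -0.001]
contact_force: [0.4, 0.0, 0.4]
finger_gap: 77.0
finger_force: 0.0
```

Request:
{"api": "carry_out", "payload": {"rows": [0,0,0,0.93,0.07,0.02,0.9,0,0,0,0.93,0.07,0.02,0.9,0,0,0,0.93,0.07,0.02,0.9,0,0,0,0.93,0.07,0.02,0.9,0,0,0,0.93,0.07,0.02,0.9,0,0,0,0.93,0.07,0.02,0.9,0,0,0,0.93,0.07,0.02,0.9]}}

```text
time: 16.95
tool_pos: [463.7, 422.4, 338.2]
orientation: [0.645, 0.764, -0.002, -0.0]
contact_force: [0.4, 0.1, 1.1]
finger_gap: 77.2
finger_force: 0.0
```

Request:
{"api": "carry_out", "payload": {"rows": [0,0,0.95,0,0,0.3,0.9,0,0,0.95,0,0,0.3,0.9,0,0,0.95,0,0,0.3,0.9,0,0,0.95,0,0,0.3,0.9,0,0,0.95,0,0,0.3,0.9,0,0,0.95,0,0,0.3,0.9,0,0,0.95,0,0,0.3,0.9]}}

```text
time: 17.82
tool_pos: [463.7, 420.6, 232.7]
orientation: [0.868, 0.497, -0.002, 0.0]
contact_force: [0.8, 0.5, -0.9]
finger_gap: 76.5
finger_force: 0.0
```

Request:
{"api": "carry_out", "payload": {"rows": [0,0,0.95,0,0,0.3,0.9,0,0,0.95,0,0,0.3,0.9,0,0,0.95,0,0,0.3,0.9,0,0,0.95,0,0,0.3,0.9,0,0,0.95,0,0,0.3,0.9,0,0,0.95,0,0,0.2,0.9,0,0,0.95,0,0,0,0.9,0,0,0,0,0,0,0.9]}}

```text
time: 18.82
tool_pos: [463.6, 420.6, 148.5]
orientation: [0.985, 0.173, -0.001, 0.001]
contact_force: [-0.7, -0.6, -1.5]
finger_gap: 77.2
finger_force: 0.0
```

Run:
```python
from h import *
plan(463.6,422.2,75,20.2,n=6)
a,_=snap('wrist','w7'); b=cv2.imread('pics/w6.png')
cv2.imwrite('pics/c7.png',np.hstack([a[60:480],b[60:480]])[:,::1].copy())
cv2.imwrite('pics/c7.png',cv2.resize(np.vstack([a[120:,100:540],b[120:,100:540]]),None,fx=.83,fy=.83,interpolation=cv2.INTER_AREA))
```

```text
from [463.6 420.6 148.5] 19.9 n= 6 row [ 0.     0.    -0.009  0.002 -0.005  0.245]
```

View pics/c7.png

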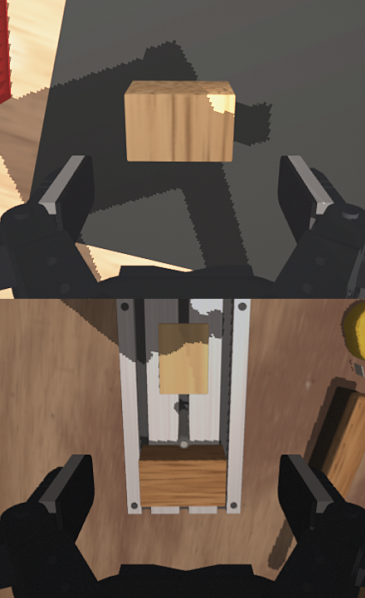

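The top half shows the small block centred between the fingers, with its top face at (249,237)–(381,314) full-scale. The bottom half shows the pad lying square on the plate between the stud and the free end.

Run:
```python
from h import *
p=load('w7')
print(rect(p,[(249.4,236.9),(383,236.9),(380.7,314),(253,314)],40,60,35,[464,420,.35]))
p=load('w6'); C=lambda u,v:((u/.83+100),(v-298.8)/.83+120)
print(rect(p,[C(160,323),C(209,323),C(208,394),C(161,394)],80,56,33,[525,-229,1.74]))
# automatic: sub-pixel edges of pad
```

```text
(array([462.3, 423.3,  20. ]), array([-0.7, -2.2,  0.9, -2.3, -0.1,  2.5, -0.1,  2.7]))
(array([ 526.3, -228.5,   99.7]), array([-1.4,  0.3,  1.4,  0.3,  0.9, -0.3, -0.9, -0.2]))
```

Request:
{"api": "carry_out", "payload": {"rows": [0,0,0,0,-0.02,0.3,0.9,0,0,0,0,-0.02,0.3,0.9,0,0,0,0,0,0.3,0.9,0,0,0,0,0,0.3,0.9,0,0,0,0,0,0.2,0.9,0,0,0,0,0,0,0.9]}}

```text
time: 19.62
tool_pos: [463.4, 422.8, 79.1]
orientation: [0.985, 0.172, -0.001, 0.0]
contact_force: [-0.4, -0.4, 0.0]
finger_gap: 76.6
finger_force: 0.0
```

Request:
{"api": "carry_out", "payload": {"rows": [0,0,0,0,0,0,0.4,0,0,0,0,0,0,0.4,0,0,0,0,0,0,0.4,0,0,0,0,0,0,0.4,0,0,0,0,0,0,0.4]}}

```text
time: 20.25
tool_pos: [464.5, 423.6, 81.3]
orientation: [0.985, 0.172, 0.001, -0.0]
contact_force: [0.2, 0.5, 5.5]
finger_gap: 58.8
finger_force: 66.0
```

Request:
{"api": "carry_out", "payload": {"rows": [0,0,0,0,0,-0.4,0.4,0,0,0,0,0,-0.4,0.4,0,0,-0.95,0,0,-0.4,0.4,0,0,-0.95,0,0,-0.4,0.4,0,0,-0.95,0,0,-0.4,0.4,0,0,-0.95,0,0,-0.4,0.4,0,0,-0.95,0,0,-0.4,0.4,0,0,-0.95,0,0,-0.4,0.4]}}

```text
time: 21.25
tool_pos: [464.1, 423.3, 242.8]
orientation: [0.89, 0.456, 0.001, -0.0]
contact_force: [-0.5, 0.4, -0.5]
finger_gap: 58.7
finger_force: 65.3
```

Request:
{"api": "carry_out", "payload": {"rows": [0,0,-0.95,0,0,-0.35,0.4,0,0,-0.95,0,0,-0.35,0.4,0,0,-0.95,0,0,-0.35,0.4,0,0,-0.95,0,0,-0.35,0.4,0,0,-0.95,0,0,-0.35,0.4,0,0,-0.95,0,0,-0.35,0.4,0,0,-0.95,0,0,0,0.4,0,0,-0.95,0,0,0,0.4]}}

```text
time: 22.25
tool_pos: [464.0, 423.2, 347.6]
orientation: [0.644, 0.765, 0.001, 0.0]
contact_force: [-0.2, -0.1, -0.4]
finger_gap: 58.5
finger_force: 65.3
```

Run:
```python
from h import *
plan(525.7,-229,340,99.75)
print(ctrl.sense()['finger_gap'],ctrl.sense()['contact_force'])
```

```text
from [464.  423.2 347.6] 99.8 n= 14 row [ 0.     0.     0.001 -0.933 -0.072  0.011]
58.53189321466714 [-0.16468483 -0.11928377 -0.38064648]
```

Request:
{"api": "carry_out", "payload": {"rows": [0,0,0,-0.93,-0.072,0,0.4,0,0,0,-0.93,-0.072,0,0.4,0,0,0,-0.93,-0.072,0,0.4,0,0,0,-0.93,-0.072,0,0.4,0,0,0,-0.93,-0.072,0,0.4,0,0,0,-0.93,-0.072,0,0.4,0,0,0,-0.93,-0.072,0,0.4]}}

```text
time: 23.12
tool_pos: [493.4, 96.6, 347.1]
orientation: [0.645, 0.764, 0.001, 0.001]
contact_force: [1.3, -0.7, 0.2]
finger_gap: 58.9
finger_force: 65.3
```

Request:
{"api": "carry_out", "payload": {"rows": [0,0,0,-0.93,-0.072,0,0.4,0,0,0,-0.93,-0.072,0,0.4,0,0,0,-0.93,-0.072,0,0.4,0,0,0,-0.93,-0.072,0,0.4,0,0,0,-0.93,-0.072,0,0.4,0,0,0,-0.93,-0.072,0,0.4,0,0,0,-0.93,-0.072,0,0.4,0,0,0,0,0,0,0.4]}}

```text
time: 24.12
tool_pos: [522.8, -230.0, 346.6]
orientation: [0.647, 0.763, -0.0, 0.001]
contact_force: [-0.4, 0.8, -0.8]
finger_gap: 59.3
finger_force: 65.3
```

Request:
{"api": "carry_out", "payload": {"rows": [0,0,0,0,0,0.9,0.4,0,0,0,0,0,0.9,0.4,0,0,0,0,0,0.9,0.4,0,0,0,0,0,0.8,0.4,0,0,0,0,0,0.6,0.4,0,0,0,0,0,0,0.4,0,0,0,0,0,0,0.4,0,0,0,0,0,0,0.4]}}

```text
time: 25.12
tool_pos: [524.7, -227.5, 142.9]
orientation: [0.645, 0.764, 0.0, 0.002]
contact_force: [1.3, 0.3, 0.0]
finger_gap: 58.9
finger_force: 65.3
```

Run:
```python
from h import *
plan(525.7,-229,115,99.75,n=3)
```

```text
from [ 524.7 -227.5  142.9] 99.7 n= 3 row [ 0.     0.    -0.005 -0.011  0.005  0.186]
```

Request:
{"api": "carry_out", "payload": {"rows": [0,0,0,-0.017,0.007,0.3,0.4,0,0,0,-0.016,0.007,0.2,0.4,0,0,0,0,0,0.03,0.4,0,0,0,0,0,0,0.4,0,0,0,0,0,0,0.4]}}

```text
time: 25.75
tool_pos: [524.6, -228.6, 114.2]
orientation: [0.645, 0.764, 0.0, 0.0]
contact_force: [0.4, -1.0, -1.6]
finger_gap: 59.2
finger_force: 65.3
```

Request:
{"api": "carry_out", "payload": {"rows": [0,0,0,0,0,0.03,0.4,0,0,0,0,0,0,0.4]}}

```text
time: 26.0
tool_pos: [524.4, -228.5, 112.4]
orientation: [0.645, 0.764, 0.0, 0.0]
contact_force: [0.2, 0.2, -1.1]
finger_gap: 58.6
finger_force: 65.3
```

Request:
{"api": "carry_out", "payload": {"rows": [0,0,0,0,0,0.03,0.4,0,0,0,0,0,0,0.4]}}

```text
time: 26.25
tool_pos: [524.5, -228.6, 111.3]
orientation: [0.645, 0.764, 0.0, 0.0]
contact_force: [-0.6, 0.8, 3.0]
finger_gap: 59.0
finger_force: 65.6
```

Request:
{"api": "carry_out", "payload": {"rows": [0,0,0,0,0,0,0.88,0,0,0,0,0,0,0.88,0,0,0,0,0,0,0.88,0,0,0,0,0,-0.2,0.88,0,0,0,0,0,-0.5,0.88,0,0,0,0,0,-0.9,0.88,0,0,0,0,0,-0.9,0.88,0,0,0,0,0,-0.9,0.88]}}

```text
time: 27.25
tool_pos: [524.2, -228.5, 283.3]
orientation: [0.645, 0.764, 0.0, 0.0]
contact_force: [1.1, 0.1, 0.7]
finger_gap: 75.2
finger_force: 0.0
```

Request:
{"api": "carry_out", "payload": {"rows": [0,0,0,0,0,-0.9,0.65,0,0,0,0,0,-0.2,0.65,0,0,0,0,0,0,0.65]}}

```text
time: 27.62
tool_pos: [524.6, -228.6, 337.0]
orientation: [0.645, 0.764, 0.0, 0.001]
contact_force: [0.4, -0.6, -0.7]
finger_gap: 55.3
finger_force: 0.0
```

Run:
```python
from h import *
snap('wrist','w8')
plan(667.3,4.6,330,-9.9,n=19)
```

```text
from [ 524.1 -228.4  335.3] 99.6 n= 19 row [ 0.     0.     0.961  0.331 -0.062  0.006]
```

Request:
{"api": "carry_out", "payload": {"rows": [0,0,0.96,0.33,-0.062,0,0.75,0,0,0.96,0.33,-0.062,0,0.75,0,0,0.96,0.33,-0.062,0,0.75,0,0,0.96,0.33,-0.062,0,0.75,0,0,0.96,0.33,-0.062,0,0.75,0,0,0.96,0.33,-0.062,0,0.75,0,0,0.96,0.33,-0.062,0,0.75,0,0,0.96,0.33,-0.062,0,0.75]}}

```text
time: 28.68
tool_pos: [523.3, -97.0, 333.4]
orientation: [0.893, 0.449, -0.001, -0.001]
contact_force: [0.3, -0.5, -0.5]
finger_gap: 63.9
finger_force: 0.0
```

Request:
{"api": "carry_out", "payload": {"rows": [0,0,0.96,0.33,-0.062,0,0.75,0,0,0.96,0.33,-0.062,0,0.75,0,0,0.96,0.33,-0.062,0,0.75,0,0,0.96,0.33,-0.062,0,0.75,0,0,0.96,0.33,-0.062,0,0.75,0,0,0.96,0.33,-0.062,0,0.75,0,0,0.96,0.33,-0.062,0,0.75,0,0,0.96,0.33,-0.062,0,0.75]}}

```text
time: 29.68
tool_pos: [617.7, -6.3, 333.2]
orientation: [0.998, 0.064, -0.002, -0.0]
contact_force: [0.2, -0.6, 0.1]
finger_gap: 63.9
finger_force: 0.0
```

Request:
{"api": "carry_out", "payload": {"rows": [0,0,0.96,0.33,-0.062,0,0.75,0,0,0.96,0.33,-0.062,0,0.75,0,0,0.96,0.33,-0.062,0,0.75,0,0,0,0,0,0.8,0.75,0,0,0,0,0,0.8,0.75,0,0,0,0,0,0.8,0.75,0,0,0,0,0,0,0.75,0,0,0,0,0,0,0.75]}}

```text
time: 30.68
tool_pos: [667.2, 3.9, 216.4]
orientation: [0.996, -0.085, -0.0, -0.0]
contact_force: [0.9, -0.0, 0.9]
finger_gap: 64.3
finger_force: 0.0
```

Run:
```python
from h import *
snap('wrist','w9')
plan(667.3,4.6,100,-9.9,n=5)
a=cv2.imread('pics/w9.png');b=cv2.imread('pics/w8.png')
cv2.imwrite('pics/c9.png',np.hstack([a[:, 120:520],b[:,120:520]]))
```

```text
from [667.8   3.9 217.8] -9.8 n= 5 row [ 0.     0.     0.004 -0.003 -0.003  0.471]
```

View pics/c9.png

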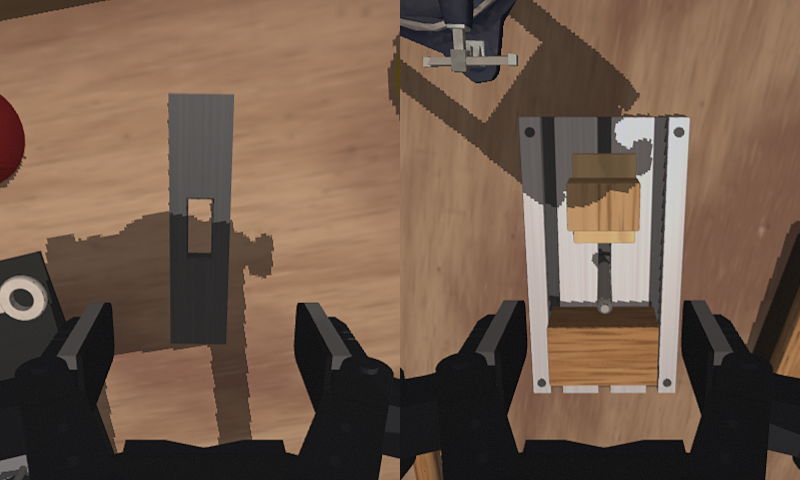

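The left half shows the strap square between the fingers, with corners at (289,94), (354,95), (346,344) and (290,343) full-frame. The right half shows the small block centred on the pad, behind the stud.

Run:
```python
from h import *
p=load('w9')
print(rect(p,[(289,94),(354,95),(346,344),(290,343)],170,40,12,[667,5,-.17]))
print(rect(p,[(307,198.5),(333,198.5),(331,253),(308,253)],40,16,12,[667,5,-.17]))
q=load('w8')
print('stud tip',proj(q,[537.5,-298,110]),'seen',(120+205,308), ray(q,(325,307.5),110))
u=280
print('heel',rect(q,[(288,179),(360,179),(358.5,231),(288,231)],40,60,65,[525,-229,1.74]))
print('block',rect(q,[(268,327),(379,327),(377,387),(270,387)],60,100,65,[550,-367,1.74]))
```

```text
(array([666.2,   6.3, -10.7]), array([-0.5, -0.6,  0.5, -0.4, -0.1,  0.6,  0.1,  0.8]))
(array([668.3,   5.9, -10.3]), array([ 0.6, -2.2, -0.7, -1.9,  0.4,  2.3, -0.3,  2.1]))
stud tip [325.15842317 309.93387072] seen (325, 308) [ 537.03956634 -296.0325072   110.        ]
heel (array([ 524.4, -227.7,   99.4]), array([-1.8,  1.6,  1.3,  2. ,  1.3, -1.7, -0.8, -2. ]))
block (array([ 548. , -365.9,   99.6]), array([-1. ,  0.7,  1. ,  0.7,  0.5, -0.8, -0.6, -0.7]))
```

Request:
{"api": "carry_out", "payload": {"rows": [0,0,0.08,-0.02,-0.02,0.7,0.75,0,0,0,0,-0.02,0.7,0.75,0,0,0,0,0,0.6,0.75,0,0,0,0,0,0.4,0.75,0,0,0,0,0,0.26,0.75,0,0,0,0,0,0,0.75,0,0,0,0,0,0,0.75,0,0,0,0,0,0,0.75]}}

```text
time: 31.72
tool_pos: [667.3, 6.0, 84.3]
orientation: [0.996, -0.09, 0.001, -0.0]
contact_force: [-0.2, 0.1, 0.0]
finger_gap: 63.9
finger_force: 0.0
```

Request:
{"api": "carry_out", "payload": {"rows": [0,0,0,0,0,0.08,0.75,0,0,0,0,0,0,0.75,0,0,0,0,0,0,0.75]}}

```text
time: 32.1
tool_pos: [666.3, 6.1, 78.8]
orientation: [0.996, -0.09, -0.0, 0.0]
contact_force: [0.7, -0.3, 0.4]
finger_gap: 63.8
finger_force: 0.0
```

Request:
{"api": "carry_out", "payload": {"rows": [0,0,0,0,0,0.09,0.75,0,0,0,0,0,0,0.75,0,0,0,0,0,0,0.75]}}

```text
time: 32.48
tool_pos: [666.3, 6.1, 74.2]
orientation: [0.996, -0.09, -0.0, 0.0]
contact_force: [-0.5, 0.2, 1.1]
finger_gap: 63.9
finger_force: 0.0
```

Request:
{"api": "carry_out", "payload": {"rows": [0,0,0,0,0,0,0.2,0,0,0,0,0,0,0.2,0,0,0,0,0,0,0.2,0,0,0,0,0,0,0.2,0,0,0,0,0,0,0.2], "grip_force": 80}}

```text
time: 33.1
tool_pos: [666.8, 6.0, 75.0]
orientation: [0.996, -0.09, 0.0, 0.0]
contact_force: [-1.5, -0.9, 6.0]
finger_gap: 37.4
finger_force: 81.4
```

Request:
{"api": "carry_out", "payload": {"rows": [0,0,0,0,0,-0.5,0.2,0,0,0,0,0,-0.9,0.2,0,0,0,0,0,-0.9,0.2,0,0,0,0,0,-0.9,0.2,0,0,0,0,0,-0.9,0.2,0,0,0,0,0,-0.9,0.2,0,0,0,0,0,0,0.2,0,0,0,0,0,0,0.2]}}

```text
time: 34.1
tool_pos: [665.9, 6.1, 322.2]
orientation: [0.996, -0.09, -0.001, 0.0]
contact_force: [-0.4, -0.1, -4.6]
finger_gap: 37.1
finger_force: 81.4
```

Run:
```python
from h import *
s=ctrl.sense(); print(s['finger_gap'],s['contact_force'],s['wrist_torque'])
plan(537.3,-297.3,325,99.7,n=19)
```

```text
37.09066462429192 [-0.40132046 -0.11881977 -4.58614709] [0.03725681 0.0253684  0.01306634]
from [665.9   6.1 322.2] -10.3 n= 19 row [ 0.     0.    -0.965 -0.368  0.173 -0.003]
```

Request:
{"api": "carry_out", "payload": {"rows": [0,0,-0.965,-0.368,0.173,0,0.2,0,0,-0.965,-0.368,0.173,0,0.2,0,0,-0.965,-0.368,0.173,0,0.2,0,0,-0.965,-0.368,0.173,0,0.2,0,0,-0.965,-0.368,0.173,0,0.2,0,0,-0.965,-0.368,0.173,0,0.2,0,0,-0.965,-0.368,0.173,0,0.2,0,0,-0.965,-0.368,0.173,0,0.2]}}

```text
time: 35.1
tool_pos: [535.4, -85.2, 320.9]
orientation: [0.95, 0.311, -0.002, -0.001]
contact_force: [0.3, -0.4, -5.0]
finger_gap: 37.7
finger_force: 81.4
```

Request:
{"api": "carry_out", "payload": {"rows": [0,0,-0.965,-0.368,0.173,0,0.2,0,0,-0.965,-0.368,0.173,0,0.2,0,0,-0.965,-0.368,0.173,0,0.2,0,0,-0.965,-0.368,0.173,0,0.2,0,0,-0.965,-0.368,0.173,0,0.2,0,0,-0.965,-0.368,0.173,0,0.2,0,0,-0.965,-0.368,0.173,0,0.2,0,0,-0.965,-0.368,0.173,0,0.2]}}

```text
time: 36.1
tool_pos: [512.5, -241.8, 320.8]
orientation: [0.752, 0.66, -0.001, -0.003]
contact_force: [-0.3, 0.1, -4.1]
finger_gap: 37.3
finger_force: 81.4
```

Request:
{"api": "carry_out", "payload": {"rows": [0,0,-0.965,-0.368,0.173,0,0.2,0,0,-0.965,-0.368,0.173,0,0.2,0,0,-0.965,-0.368,0.173,0,0.2,0,0,0,0,0,0.8,0.2,0,0,0,0,0,0.8,0.2,0,0,0,0,0,0.5,0.2,0,0,0,0,0,0,0.2,0,0,0,0,0,0,0.2]}}

```text
time: 37.1
tool_pos: [537.5, -297.4, 219.1]
orientation: [0.645, 0.765, -0.0, -0.0]
contact_force: [0.2, 0.9, -3.4]
finger_gap: 37.4
finger_force: 81.3
```

Request:
{"api": "carry_out", "payload": {"rows": [0,0,0,0,0,0,0.2,0,0,0,0,0,0,0.2]}}

```text
time: 37.35
tool_pos: [538.2, -297.9, 220.8]
orientation: [0.645, 0.765, 0.0, 0.001]
contact_force: [0.2, 0.2, -4.9]
finger_gap: 37.0
finger_force: 81.4
```

Run:
```python
from h import *
plan(537.3,-297.3,200,99.7,n=2)
s=ctrl.sense(); print(s['tool_pos'],s['orientation'])
snap('wrist','w10')
```

```text
from [ 538.2 -297.9  220.8] 99.7 n= 2 row [ 0.     0.     0.003  0.007 -0.008  0.208]
[ 538.20323437 -297.86799519  220.81480079] [6.44547999e-01 7.64563036e-01 1.31337671e-04 1.10636283e-03]
```

View pics/w10.png

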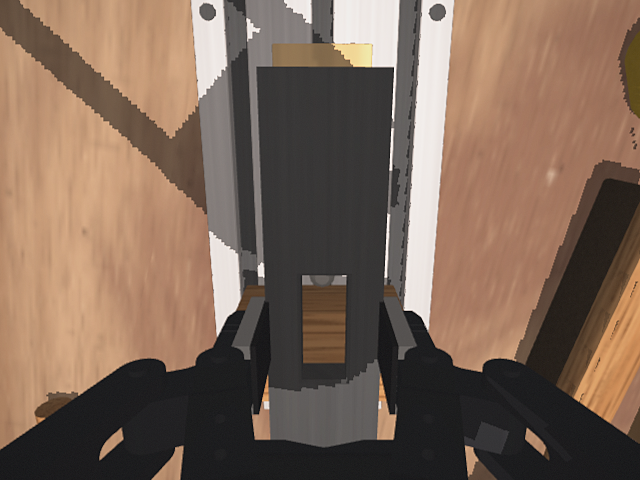

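The strap's slot spans (302–349, 275–378), and the stud tip shows at about (323,281) inside its far edge. I'll check the lateral fit.

Run:
```python
from h import *
np.set_printoptions(precision=1,suppress=True)
p=load('w10'); h=157.8
a=ray(p,(257,68),h);b=ray(p,(393,68),h); print('strap end',a,b,(a+b)/2,np.linalg.norm(a-b))
sl=[ray(p,u,h) for u in[(302,275),(349,275),(346,363),(304,363)]]; print('slot far mid',(sl[0]+sl[1])/2)
d=b-a; yaw=np.degrees(np.arctan2(d[1],d[0]))+90; print('yaw',yaw); c,s=np.cos(np.radians(yaw)),np.sin(np.radians(yaw)); n=np.array([s,-c])
m=((a+b)/2)[:2]; print('centre via end',m-85*np.array([c,s]))
print('stud proj',proj(p,[537.3,-297.3,110]),'stud seen',ray(p,(323,283),110))
for S in [(537.3,-297.3),tuple(ray(p,(323,283),110)[:2])]: print('lateral stud - strap', (np.array(S)-m)@n, 'long',(np.array(S)-(m-85*np.array([c,s])))@np.array([c,s]))
g=cv2.cvtColor(cv2.imread('pics/w10.png'),6); print(g[281,296:356]); print(g[284,296:356])
```

```text
strap end [ 504.4 -218.3  157.8] [ 543.1 -211.6  157.8] [ 523.8 -214.9  157.8] 39.274646468069996
slot far mid [ 534.8 -277.7  157.8]
yaw 99.82065374409096
centre via end [ 538.3 -298.7]
stud proj [322.8 277.9] stud seen [ 537.8 -299.7  110. ]
lateral stud - strap -0.7105820903672662 long 1.504910872797625
lateral stud - strap -0.6069396837873562 long -0.9453492064897612
[ 53  51  50  50  43  26 128 137 131 129 128 130 131 133 124 100  79  80
  81  86  98  99 101 100 100  99 100 100  99  99 102  98  86  81  79  76
  85 121 132 128 128 129 130 133 131 131 130 131 132 138  75  31  47  52
  49  50  55  54  53  54]
[ 53  52  50  50  45  31 116 123 119 117 117 118 120 120 119 122 115  88
  73  77  79  80  81  85  89  91  93  89  86  84  80  80  80  74  61  94
 113 119 119 117 118 119 119 120 120 120 119 119 119 126  71  36  48  51
  51  51  53  54  54  53]
```

Request:
{"api": "carry_out", "payload": {"rows": [0,0,0,0,-0.02,0.2,0.2,0,0,0,0,0,0.2,0.2,0,0,0,0,0,0.2,0.2,0,0,0,0,0,0.2,0.2,0,0,0,0,0,0,0.2,0,0,0,0,0,0,0.2]}}

```text
time: 38.15
tool_pos: [536.8, -297.8, 179.5]
orientation: [0.645, 0.765, 0.0, 0.0]
contact_force: [1.9, -0.8, -4.5]
finger_gap: 37.5
finger_force: 81.3
```

Request:
{"api": "carry_out", "payload": {"rows": [0,0,0,0,0,0.15,0.2,0,0,0,0,0,0.15,0.2,0,0,0,0,0,0.15,0.2,0,0,0,0,0,0.1,0.2,0,0,0,0,0,0,0.2,0,0,0,0,0,0,0.2]}}

```text
time: 38.9
tool_pos: [536.8, -297.8, 152.1]
orientation: [0.645, 0.765, 0.0, 0.0]
contact_force: [0.2, 0.7, -3.8]
finger_gap: 37.3
finger_force: 81.4
```

Stud is in the slot with no side force. Next I'm lowering the strap onto the block and heel.

Request:
{"api": "carry_out", "payload": {"rows": [0,0,0,0,0,0.08,0.2,0,0,0,0,0,0.08,0.2,0,0,0,0,0,0,0.2,0,0,0,0,0,0,0.2]}}

```text
time: 39.4
tool_pos: [536.7, -297.7, 143.8]
orientation: [0.645, 0.765, -0.0, -0.0]
contact_force: [0.1, 0.3, -4.3]
finger_gap: 37.8
finger_force: 81.4
```

Request:
{"api": "carry_out", "payload": {"rows": [0,0,0,0,0,0.04,0.2,0,0,0,0,0,0,0.2,0,0,0,0,0,0,0.2]}}

```text
time: 39.78
tool_pos: [536.7, -297.7, 141.9]
orientation: [0.645, 0.765, -0.0, -0.0]
contact_force: [0.7, 0.8, -4.5]
finger_gap: 37.8
finger_force: 81.4
```

Request:
{"api": "carry_out", "payload": {"rows": [0,0,0,0,0,0.03,0.2,0,0,0,0,0,0,0.2,0,0,0,0,0,0,0.2]}}

```text
time: 40.15
tool_pos: [536.7, -297.7, 140.3]
orientation: [0.645, 0.765, -0.0, -0.0]
contact_force: [-0.1, 0.7, -3.6]
finger_gap: 37.6
finger_force: 81.4
```

Request:
{"api": "carry_out", "payload": {"rows": [0,0,0,0,0,0.02,0.2,0,0,0,0,0,0,0.2,0,0,0,0,0,0,0.2]}}

```text
time: 40.52
tool_pos: [536.8, -297.8, 140.1]
orientation: [0.645, 0.765, 0.0, 0.0]
contact_force: [-4.0, 3.0, 5.6]
finger_gap: 37.4
finger_force: 82.4
```

Request:
{"api": "carry_out", "payload": {"rows": [0,0,0,0,0,0.02,0.2,0,0,0,0,0,0,0.2,0,0,0,0,0,0,0.2]}}

```text
time: 40.9
tool_pos: [536.9, -297.8, 140.0]
orientation: [0.645, 0.765, -0.0, 0.0]
contact_force: [-7.2, 3.8, 13.3]
finger_gap: 36.9
finger_force: 83.3
```

Request:
{"api": "carry_out", "payload": {"rows": [0,0,0,0,0,-0.02,0.2,0,0,0,0,0,0,0.5,0,0,0,0,0,0,0.7,0,0,0,0,0,0,0.7,0,0,0,0,0,0,0.7,0,0,0,0,0,-0.2,0.7,0,0,0,0,0,-0.5,0.7,0,0,0,0,0,-0.9,0.7]}}

```text
time: 41.9
tool_pos: [535.7, -297.1, 218.7]
orientation: [0.645, 0.765, -0.0, -0.002]
contact_force: [0.4, 0.4, -0.2]
finger_gap: 59.8
finger_force: 0.0
```

Request:
{"api": "carry_out", "payload": {"rows": [0,0,0,0,0,-0.9,0.7,0,0,0,0,0,-0.9,0.7,0,0,0,0,0,-0.5,0.7,0,0,0,0,0,0,0.7,0,0,0,0,0,0,0.7]}}

```text
time: 42.52
tool_pos: [536.4, -297.5, 333.5]
orientation: [0.645, 0.765, -0.0, -0.001]
contact_force: [0.5, 0.1, -0.3]
finger_gap: 59.5
finger_force: 0.0
```

Run:
```python
from h import *
np.set_printoptions(precision=1,suppress=True)
im,p=snap('wrist','w11')
plan(471.4,185.3,320,99.7)
# auto check of strap: dark region rectangle on plate
for z in (77,): print([proj(p,[537+a*-.17+b*.985,-297.8+a*.985+b*.17,z]) for a,b in [(85,-20),(85,20),(-85,20),(-85,-20)]])
g=cv2.cvtColor(im,6)
m=cv2.inRange(g,25,72); m=cv2.morphologyEx(m,cv2.MORPH_OPEN,np.ones((5,5)))
for c in cv2.findContours(m,0,2)[0]:
    if cv2.contourArea(c)>2000: print(cv2.contourArea(c),cv2.minAreaRect(c))
```

```text
from [ 536.2 -297.4  332.7] 99.7 n= 10 row [0. 0. 0. 1. 0. 0.]
[array([297.7,  96.7]), array([353. ,  96.7]), array([349.1, 311.4]), array([301.1, 311.4])]
2231.5 ((367.09735107421875, 435.472900390625), (109.22398376464844, 29.472427368164062), 3.8568007946014404)
3776.0 ((511.362060546875, 238.3448486328125), (42.895626068115234, 184.5811767578125), 21.80141258239746)
7817.5 ((617.1932983398438, 265.4890441894531), (46.11851501464844, 237.4870147705078), 20.164833068847656)
5154.0 ((325.0, 154.5), (115.0, 54.0), 90.0)
2813.0 ((209.3607635498047, 135.90032958984375), (89.46100616455078, 59.575286865234375), 86.93350982666016)
3005.5 ((111.8485107421875, 44.720062255859375), (163.59689331054688, 31.638853073120117), 42.137596130371094)
```

Request:
{"api": "carry_out", "payload": {"rows": [0,0,0,0.885,0.032,0,0.7,0,0,0,0.885,0.032,0,0.7,0,0,0,0.885,0.032,0,0.7,0,0,0,0.885,0.032,0,0.7,0,0,0,0.885,0.032,0,0.7,0,0,0,0.885,0.032,0,0.7,0,0,0,0.885,0.032,0,0.7,0,0,0,0.885,0.032,0,0.7]}}

```text
time: 43.58
tool_pos: [488.4, 54.7, 332.6]
orientation: [0.645, 0.765, -0.001, -0.001]
contact_force: [1.1, 0.4, -0.1]
finger_gap: 59.8
finger_force: 0.0
```

Request:
{"api": "carry_out", "payload": {"rows": [0,0,0,0.885,0.032,0,0.7,0,0,0,0.885,0.032,0,0.7,0,0,0,0.885,0.032,0,0.7,0,0,0,0,0,0.8,0.7,0,0,0,0,0,0.8,0.7,0,0,0,0,0,0.8,0.7,0,0,0,0,0,0,0.7,0,0,0,0,0,0,0.7]}}

```text
time: 44.58
tool_pos: [471.9, 185.0, 215.2]
orientation: [0.645, 0.765, 0.0, 0.0]
contact_force: [-0.3, 0.0, -0.2]
finger_gap: 59.8
finger_force: 0.0
```

Request:
{"api": "carry_out", "payload": {"rows": [0,0,0,0,0,0,0.7,0,0,0,0,0,0,0.7]}}

```text
time: 44.82
tool_pos: [472.6, 185.2, 216.1]
orientation: [0.645, 0.765, 0.001, 0.001]
contact_force: [-0.2, -0.4, 0.7]
finger_gap: 59.9
finger_force: 0.0
```

Run:
```python
from h import *
np.set_printoptions(precision=2,suppress=True)
im,p=snap('wrist','w12')
plan(471.4,185.3,150,99.7,n=3)
e=proj(p,[471.4,185.3,68]); print(e)
g=cv2.medianBlur(cv2.cvtColor(im,6),3)
c=cv2.HoughCircles(g,cv2.HOUGH_GRADIENT_ALT,1,5,param1=150,param2=0.6,minRadius=10,maxRadius=110)
if c is not None:
  for k in c.reshape(-1,c.shape[-1])[:12]:
    if np.hypot(*(k[:2]-e))<60: print(k, ray(p,k[:2],68), 'diam at 68', 2*k[2]/p['fx']*np.linalg.norm(ray(p,k[:2],68)-p['extrinsics'][:3,3]))
```

```text
from [472.4 185.2 215.7] 99.7 n= 3 row [ 0.    0.    0.    0.   -0.01  0.44]
[321.82 253.76]
[321.   248.    37.91] [470.42 188.4   68.  ] diam at 68 40.41182763754849
[321.   248.    50.04] [470.42 188.4   68.  ] diam at 68 53.34735525599075
[338.   270.    62.23] [481.59 177.67  68.  ] diam at 68 67.55732168434068
[320.   218.    62.21] [467.15 204.48  68.  ] diam at 68 65.06468900340236
[321.   248.    14.61] [470.42 188.4   68.  ] diam at 68 15.57746425757533
```

Request:
{"api": "carry_out", "payload": {"rows": [0,0,0,0.058,-0.027,0.4,0.7,0,0,0,0,0,0.4,0.7,0,0,0,0,0,0.3,0.7,0,0,0,0,0,0,0.7,0,0,0,0,0,0,0.7,0,0,0,0,0,0,0.7]}}

```text
time: 45.62
tool_pos: [470.6, 187.8, 160.4]
orientation: [0.645, 0.765, 0.001, 0.0]
contact_force: [-0.3, 0.3, 0.3]
finger_gap: 59.8
finger_force: 0.0
```

```bash
cat >> h.py <<'E'
def circ(im,p,e,z,rmax=130,tol=60):
    g=cv2.medianBlur(cv2.cvtColor(im,6),3)
    c=cv2.HoughCircles(g,cv2.HOUGH_GRADIENT_ALT,1,5,param1=150,param2=0.6,minRadius=8,maxRadius=rmax)
    if c is None: print('none'); return
    for k in c.reshape(-1,c.shape[-1]):
        if np.hypot(*(k[:2]-e))<tol: print(k, ray(p,k[:2],z), 'diam', round(2*k[2]/p['fx']*np.linalg.norm(ray(p,k[:2],z)-np.array(p['extrinsics'])[:3,3]),1))
E
python3 - <<'E'
from h import *
np.set_printoptions(precision=2,suppress=True)
im,p=snap('wrist','w13'); plan(470.6,187.8,140,99.7,n=1)
e=proj(p,[470.6,187.8,68]); print(e); circ(im,p,e,68)
E
```

```text
from [470.5 187.8 160.3] 99.7 n= 1 row [ 0.    0.    0.01 -0.    0.    0.41]
[324.87 296.34]
[325.   293.    50.98] [470.4  189.27  68.  ] diam 42.1
[315.   335.   109.18] [469.51 169.69  68.  ] diam 94.4
[325.  293.   65.3] [470.4  189.27  68.  ] diam 53.9
[325.   293.    17.95] [470.4  189.27  68.  ] diam 14.8
[301.   275.    41.89] [459.49 195.37  68.  ] diam 34.0
```

Run:
```python
from h import *
np.set_printoptions(precision=2,suppress=True)
p=load('w13'); im=cv2.imread('pics/w13.png'); g=cv2.cvtColor(im,6)
for t in (120,150,180,200,215):
  for c in cv2.findContours(cv2.inRange(g,t,255),cv2.RETR_LIST,cv2.CHAIN_APPROX_NONE)[0]:
    if len(c)>60:
        (x,y),(a,b),an=cv2.fitEllipse(cv2.convexHull(c)) if len(cv2.convexHull(c))>5 else ((0,0),(0,0),0)
        if np.hypot(x-325,y-294)<15 and a>20 and b/a<1.15: print(t,len(c),x,y,a,b,ray(p,(x,y),68), ray(p,(x,y),60))
print(g[293,262:390])
for X in ([470.5,187.8,68],[470.5,188.8,68]):
  c=[proj(p,np.array(X)+20*np.array([np.cos(t),np.sin(t),0])) for t in np.linspace(0,6.28,60)]; print(cv2.fitEllipse(np.float32(c)))
cv2.imwrite('pics/c13.png',im[180:400,200:450])
```

```text
120 115 324.79693603515625 298.00665283203125 36.83051681518555 41.71694564819336 [470.7  187.06  68.  ] [471.34 183.58  60.  ]
120 351 325.8316955566406 302.133544921875 96.68022155761719 102.31371307373047 [471.43 185.32  68.  ] [472.11 181.75  60.  ]
[121 120 120 119 119 118 120 120 119 120 121 108  86 141 230 206 132 133
 140 142 144 145 145 145 145 146 147 147 146 147 149 149 149 148 146 145
 145 144 142 144 146 146 146 142 116 106 116 119 117 116 116 114 105  89
  76  75  76  78  77  76  76  76  75  75  76  76  74  75  74  72  70  77
  98 104 114 116 114 113 122 122 111 103 128 140 142 143 144 145 145 146
 147 147 146 145 146 146 146 148 147 148 147 145 142 143 144 146 145 147
 146 121 111 114  98  93 102 118 121 121 121 120 121 119 120 121 119 119
 113 115]
((324.6203918457031, 294.8604736328125), (90.11331176757812, 97.51600646972656), 89.37047576904297)
((325.03759765625, 292.63201904296875), (90.3974380493164, 97.66972351074219), 89.26256561279297)
```

Run:
```python
from h import *
np.set_printoptions(precision=2,suppress=True,linewidth=160)
g=cv2.cvtColor(cv2.imread('pics/w13.png'),6)
for u in (324,):
    print(list(zip(range(225,375),g[225:375,u].tolist())))
```

```text
[(225, 63), (226, 61), (227, 87), (228, 105), (229, 103), (230, 116), (231, 126), (232, 125), (233, 124), (234, 123), (235, 122), (236, 121), (237, 120), (238, 119), (239, 119), (240, 119), (241, 116), (242, 111), (243, 134), (244, 132), (245, 111), (246, 117), (247, 123), (248, 125), (249, 137), (250, 125), (251, 111), (252, 118), (253, 124), (254, 124), (255, 147), (256, 161), (257, 156), (258, 151), (259, 148), (260, 148), (261, 148), (262, 149), (263, 148), (264, 149), (265, 149), (266, 148), (267, 146), (268, 144), (269, 145), (270, 143), (271, 143), (272, 142), (273, 142), (274, 141), (275, 141), (276, 142), (277, 141), (278, 142), (279, 143), (280, 126), (281, 88), (282, 70), (283, 75), (284, 75), (285, 75), (286, 75), (287, 76), (288, 76), (289, 75), (290, 75), (291, 73), (292, 75), (293, 75), (294, 74), (295, 70), (296, 101), (297, 121), (298, 121), (299, 121), (300, 123), (301, 125), (302, 143), (303, 139), (304, 118), (305, 119), (306, 120), (307, 120), (308, 123), (309, 125), (310, 154), (311, 143), (312, 112), (313, 118), (314, 121), (315, 121), (316, 123), (317, 125), (318, 144), (319, 160), (320, 157), (321, 151), (322, 147), (323, 147), (324, 148), (325, 146), (326, 147), (327, 148), (328, 146), (329, 147), (330, 148), (331, 148), (332, 149), (333, 148), (334, 149), (335, 149), (336, 148), (337, 149), (338, 148), (339, 145), (340, 137), (341, 166), (342, 222), (343, 229), (344, 224), (345, 219), (346, 217), (347, 216), (348, 223), (349, 175), (350, 85), (351, 74), (352, 78), (353, 80), (354, 80), (355, 79), (356, 80), (357, 79), (358, 79), (359, 78), (360, 78), (361, 79), (362, 77), (363, 79), (364, 79), (365, 79), (366, 79), (367, 79), (368, 79), (369, 79), (370, 79), (371, 79), (372, 80), (373, 77), (374, 70)]
```

Request:
{"api": "carry_out", "payload": {"rows": [0,0,0,0,0,0.2,0.65,0,0,0,0,0,0.2,0.65,0,0,0,0,0,0.08,0.65,0,0,0,0,0,0,0.65,0,0,0,0,0,0,0.65,0,0,0,0,0,0,0.65]}}

```text
time: 46.42
tool_pos: [470.2, 187.7, 135.8]
orientation: [0.645, 0.765, 0.0, 0.0]
contact_force: [0.2, 0.6, 0.1]
finger_gap: 55.8
finger_force: 0.0
```

Request:
{"api": "carry_out", "payload": {"rows": [0,0,0,0,0,0,0.2,0,0,0,0,0,0,0.2,0,0,0,0,0,0,0.2,0,0,0,0,0,0,0.2,0,0,0,0,0,0,0.2], "grip_force": 40}}

```text
time: 47.05
tool_pos: [469.9, 187.6, 135.4]
orientation: [0.645, 0.765, 0.0, -0.0]
contact_force: [-0.0, 0.3, 0.1]
finger_gap: 36.3
finger_force: 39.9
```

Request:
{"api": "carry_out", "payload": {"rows": [0,0,0,0,0,-0.1,0.2,0,0,0,0,0,-0.2,0.2,0,0,0,0,0,-0.5,0.2,0,0,0,0,0,-0.9,0.2,0,0,0,0,0,-0.9,0.2,0,0,0,0,0,-0.9,0.2,0,0,0,0,0,0,0.2,0,0,0,0,0,0,0.2], "grip_force": 50}}

```text
time: 48.05
tool_pos: [469.8, 187.6, 310.5]
orientation: [0.645, 0.765, 0.0, 0.0]
contact_force: [-0.2, 0.6, -1.6]
finger_gap: 35.8
finger_force: 50.1
```

Run:
```python
from h import *
np.set_printoptions(precision=2,suppress=True)
im,p=snap('wrist','w14'); s=ctrl.sense(); print(s['tool_pos'],s['finger_gap'])
Z=s['tool_pos'][2]-135.6+68
M=R.from_quat(s['orientation']).as_matrix()
c0=s['tool_pos']+np.array([0,0,Z-s['tool_pos'][2]]); e=proj(p,c0); print('expected washer top',e)
for k in range(0,24,2):
  pass
print('edge far/near expected',proj(p,c0+20*M[:,0]),proj(p,c0-20*M[:,0]),'hole',proj(p,c0+8*M[:,0]),proj(p,c0-8*M[:,0]))
a,b=[np.array(proj(p,c0+v*M[:,1])) for v in (-20,20)]; print('left/right',a,b)
g=cv2.cvtColor(im,6); u=int(round(e[0])); print(list(zip(range(250,480,2),g[250:480:2,u].tolist())))
circ(im,p,e,Z)
```

```text
[469.39 187.49 309.48] 35.668682028868766
expected washer top [324.19 323.4 ]
edge far/near expected [324.28 270.72] [324.11 372.35] hole [324.23 302.8 ] [324.16 343.41]
left/right [268.15 323.41] [380.19 323.39]
[(250, 89), (252, 74), (254, 74), (256, 76), (258, 75), (260, 75), (262, 75), (264, 76), (266, 76), (268, 73), (270, 91), (272, 97), (274, 101), (276, 119), (278, 124), (280, 119), (282, 117), (284, 119), (286, 118), (288, 118), (290, 118), (292, 117), (294, 116), (296, 115), (298, 114), (300, 113), (302, 112), (304, 113), (306, 194), (308, 189), (310, 188), (312, 186), (314, 185), (316, 184), (318, 184), (320, 187), (322, 186), (324, 184), (326, 182), (328, 181), (330, 180), (332, 179), (334, 179), (336, 181), (338, 147), (340, 93), (342, 97), (344, 98), (346, 101), (348, 123), (350, 122), (352, 118), (354, 118), (356, 118), (358, 117), (360, 119), (362, 119), (364, 118), (366, 118), (368, 119), (370, 119), (372, 111), (374, 159), (376, 170), (378, 172), (380, 172), (382, 172), (384, 175), (386, 175), (388, 177), (390, 178), (392, 177), (394, 177), (396, 179), (398, 178), (
[... 318 characters left out ...]
54, 33), (456, 31), (458, 31), (460, 31), (462, 32), (464, 32), (466, 32), (468, 34), (470, 32), (472, 33), (474, 32), (476, 34), (478, 33)]
[341.   362.    85.72] [478.14 173.11 241.88] diam 65.5
[316.   360.    84.46] [468.96 172.38 241.88] diam 64.3
[299.   356.    89.62] [462.56 172.96 241.88] diam 68.0
[323.   327.    52.42] [469.21 186.01 241.88] diam 38.3
[306.   346.    72.37] [464.43 177.44 241.88] diam 54.1
[315.   346.    62.94] [467.65 178.   241.88] diam 47.0
[337.   342.    67.82] [475.23 180.95 241.88] diam 50.5
[325.   321.    21.28] [469.51 188.46 241.88] diam 15.4
[323.   327.    20.22] [469.21 186.01 241.88] diam 14.8
[313.   338.    36.86] [466.4  181.07 241.88] diam 27.3
```

Request:
{"api": "carry_out", "payload": {"rows": [0,0,0,-0.889,-0.028,0,0.2,0,0,0,-0.889,-0.028,0,0.2,0,0,0,-0.889,-0.028,0,0.2,0,0,0,-0.889,-0.028,0,0.2,0,0,0,-0.889,-0.028,0,0.2,0,0,0,-0.889,-0.028,0,0.2,0,0,0,-0.889,-0.028,0,0.2]}}

```text
time: 48.98
tool_pos: [512.1, -121.9, 308.5]
orientation: [0.645, 0.765, -0.001, -0.001]
contact_force: [0.0, -0.7, -0.9]
finger_gap: 35.7
finger_force: 50.1
```

Request:
{"api": "carry_out", "payload": {"rows": [0,0,0,-0.889,-0.028,0,0.2,0,0,0,-0.889,-0.028,0,0.2,0,0,0,-0.889,-0.028,0,0.2,0,0,0,-0.889,-0.028,0,0.2,0,0,0,0,0,0.7,0.2,0,0,0,0,0,0.7,0.2,0,0,0,0,0,0.6,0.2,0,0,0,0,0,0,0.2]}}

```text
time: 49.98
tool_pos: [535.0, -295.3, 205.3]
orientation: [0.645, 0.765, -0.001, -0.005]
contact_force: [-0.3, 0.0, -0.2]
finger_gap: 35.8
finger_force: 50.1
```

Request:
{"api": "carry_out", "payload": {"rows": [0,0,0,0,0,0,0.2,0,0,0,0,0,0,0.2,0,0,0,0,0,0,0.2]}}

```text
time: 50.35
tool_pos: [538.0, -297.2, 211.9]
orientation: [0.645, 0.765, 0.0, 0.001]
contact_force: [-0.4, 0.1, -0.1]
finger_gap: 35.9
finger_force: 50.1
```

Run:
```python
from h import *
np.set_printoptions(precision=2,suppress=True)
im,p=snap('wrist','w15'); s=ctrl.sense(); print(s['tool_pos'],s['finger_gap'],s['orientation'])
plan(537.0,-296.7,195,99.7,n=1)
S=np.array([537.2,-297.8,110]); print('stud tip expected',proj(p,S), 'edges', proj(p,S+[6,1,0]),proj(p,S-[6,1,0]))
x=np.array([-.169,.986,0]); 
for k in (-1.1,): 
  c=s['tool_pos']+k*x; c[2]-=67.6; print('hole top', [proj(p,c+v*x) for v in (8,-8)], 'bottom',[proj(p,c+v*x-[0,0,8]) for v in (8,-8)])
g=cv2.cvtColor(im,6)
for v in range(300,352,4): print(v,g[v,296:352:2].tolist())
```

```text
[ 537.87 -297.13  211.63] 35.60909508088235 [0.64 0.76 0.   0.  ]
from [ 537.9 -297.1  211.6] 99.7 n= 1 row [ 0.    0.    0.01  0.01 -0.02  0.33]
stud tip expected [322.55 287.96] edges [336.64 288.02] [308.47 287.9 ]
hole top [array([324.78, 305.86]), array([324.68, 346.48])] bottom [array([324.67, 296.58]), array([324.58, 335.53])]
300 [92, 92, 92, 92, 92, 94, 92, 90, 93, 92, 90, 90, 88, 90, 88, 91, 92, 91, 90, 89, 90, 89, 89, 90, 90, 92, 92, 93]
304 [94, 92, 93, 91, 92, 92, 93, 90, 89, 91, 91, 89, 89, 87, 86, 86, 88, 89, 89, 90, 90, 89, 90, 88, 90, 91, 92, 92]
308 [94, 94, 94, 91, 92, 92, 92, 90, 90, 89, 88, 89, 89, 89, 86, 88, 88, 91, 94, 91, 89, 88, 90, 90, 88, 91, 92, 91]
312 [92, 94, 93, 92, 90, 84, 88, 88, 91, 89, 90, 87, 88, 88, 86, 88, 88, 90, 94, 91, 91, 91, 85, 85, 88, 90, 90, 90]
316 [91, 93, 93, 93, 84, 88, 88, 88, 91, 89, 89, 88, 87, 87, 86, 87, 87, 90, 92, 91, 91, 90, 91, 87, 81, 88, 90, 91]
320 [89, 92, 92, 75, 88, 87, 87, 87, 91, 89, 88, 87, 89, 89, 85, 87, 87, 90, 93, 90, 91, 89, 90, 86, 93, 76, 89, 89]
324 [90, 89, 86, 66, 87, 87, 88, 88, 90, 89, 89, 87, 87, 87, 86, 87, 88, 90, 94, 90, 91, 89, 89, 88, 82, 65, 90, 88]
328 [91, 90, 85, 69, 71, 87, 88, 87, 89, 89, 87, 87, 86, 85, 86, 87, 88, 88, 93, 91, 90, 89, 91, 85, 66, 70, 87, 88]
332 [91, 90, 91, 73, 71, 69, 78, 88, 90, 89, 88, 87, 86, 85, 85, 86, 86, 89, 92, 90, 90, 91, 75, 68, 69, 84, 89, 90]
336 [93, 92, 91, 92, 75, 73, 73, 71, 69, 77, 85, 88, 88, 86, 87, 88, 87, 94, 87, 75, 70, 70, 73, 71, 79, 91, 90, 89]
340 [92, 92, 92, 91, 92, 83, 75, 74, 73, 71, 71, 74, 71, 73, 74, 74, 73, 74, 75, 73, 74, 74, 73, 89, 91, 91, 89, 88]
344 [91, 93, 91, 91, 91, 90, 93, 93, 86, 79, 79, 79, 78, 76, 78, 75, 78, 78, 75, 79, 88, 93, 90, 89, 88, 91, 91, 89]
348 [91, 92, 92, 91, 91, 91, 89, 91, 93, 95, 100, 99, 100, 98, 97, 101, 99, 96, 96, 94, 90, 91, 89, 88, 87, 88, 90, 89]
```

Run:
```python
from h import *
np.set_printoptions(precision=2,suppress=True)
p=load('w11'); im=cv2.imread('pics/w11.png'); g=cv2.cvtColor(im,6)
S=np.array([537.2,-297.8,110]); e=proj(p,S); print(e, proj(p,S+[6,1,0])-e, proj(p,S+[-1,6,0])-e)
u,v=np.round(e).astype(int)
for r in range(v-16,v+18,2): print(r,u-24,g[r,u-24:u+24:2].tolist())
circ(im,p,e,110,tol=25,rmax=40)
```

```text
[325.66 221.8 ] [8.63 0.05] [ 0.06 -8.44]
206 302 [41, 42, 42, 42, 42, 40, 62, 222, 103, 72, 71, 75, 75, 73, 73, 92, 85, 69, 87, 90, 89, 87, 89, 86]
208 302 [41, 40, 42, 42, 41, 39, 62, 223, 92, 71, 70, 74, 73, 73, 73, 80, 80, 69, 84, 88, 88, 87, 87, 85]
210 302 [41, 41, 39, 39, 39, 67, 70, 226, 84, 70, 72, 73, 73, 72, 76, 98, 82, 71, 85, 89, 88, 87, 88, 84]
212 302 [36, 35, 58, 79, 72, 87, 61, 204, 78, 68, 69, 70, 70, 68, 70, 85, 82, 72, 86, 88, 87, 87, 89, 84]
214 302 [87, 79, 80, 87, 86, 88, 49, 101, 65, 69, 72, 71, 71, 71, 66, 60, 84, 72, 86, 87, 87, 88, 87, 84]
216 302 [83, 84, 84, 87, 85, 87, 53, 105, 66, 69, 72, 73, 72, 67, 106, 102, 77, 72, 87, 89, 87, 88, 88, 84]
218 302 [81, 81, 84, 86, 85, 86, 56, 103, 63, 68, 74, 78, 115, 68, 109, 100, 77, 73, 86, 88, 86, 86, 87, 83]
220 302 [82, 82, 84, 86, 85, 87, 58, 108, 65, 66, 73, 71, 170, 191, 123, 101, 75, 76, 84, 88, 86, 88, 87, 83]
222 302 [81, 81, 84, 85, 85, 86, 55, 105, 67, 72, 58, 191, 183, 186, 120, 99, 77, 73, 85, 88, 86, 88, 86, 83]
224 302 [80, 82, 83, 85, 85, 86, 55, 105, 76, 95, 150, 182, 182, 157, 104, 97, 76, 75, 85, 87, 86, 87, 87, 82]
226 302 [81, 81, 84, 85, 86, 86, 57, 104, 78, 57, 95, 102, 109, 97, 72, 91, 77, 75, 85, 87, 84, 87, 86, 81]
228 302 [80, 82, 83, 86, 86, 86, 57, 104, 81, 36, 36, 52, 56, 40, 33, 95, 74, 77, 84, 88, 85, 86, 88, 81]
230 302 [80, 80, 83, 85, 84, 86, 55, 105, 81, 38, 41, 43, 41, 42, 37, 95, 74, 78, 84, 88, 85, 88, 87, 79]
232 302 [80, 82, 81, 86, 83, 86, 54, 92, 74, 40, 41, 39, 41, 41, 39, 85, 70, 79, 85, 86, 85, 86, 88, 78]
234 302 [79, 80, 82, 85, 85, 85, 52, 27, 29, 32, 33, 32, 33, 35, 34, 31, 42, 80, 84, 86, 85, 86, 87, 79]
236 302 [80, 82, 82, 85, 85, 85, 59, 52, 53, 50, 52, 53, 38, 49, 54, 53, 55, 78, 83, 87, 84, 88, 86, 81]
238 302 [80, 81, 82, 84, 84, 85, 71, 72, 78, 78, 77, 78, 71, 71, 71, 77, 79, 81, 83, 85, 84, 87, 86, 85]
```

Request:
{"api": "carry_out", "payload": {"rows": [0,0,0,0.01,-0.019,0.14,0.2,0,0,0,0,0,0.14,0.2,0,0,0,0,0,0.14,0.2,0,0,0,0,0,0,0.2,0,0,0,0,0,0,0.2,0,0,0,0,0,0,0.2]}}

```text
time: 51.15
tool_pos: [536.6, -296.7, 189.8]
orientation: [0.645, 0.765, 0.0, 0.0]
contact_force: [-1.5, 0.3, -0.5]
finger_gap: 36.0
finger_force: 50.1
```

Run:
```python
from h import *
np.set_printoptions(precision=2,suppress=True)
im,p=snap('wrist','w16'); s=ctrl.sense(); print(s['tool_pos'],s['contact_force'])
S=np.array([536.75,-297.9,110]); print('tip exp',proj(p,S)); x=np.array([-.169,.986,0]); c=s['tool_pos']-1.1*x; c[2]-=67.6; print('hole top', [proj(p,c+v*x) for v in (8,-8)],'bottom',[proj(p,c+v*x-[0,0,8]) for v in (8,-8)])
g=cv2.cvtColor(im,6)
for v in range(300,352,4): print(v,g[v,296:352:2].tolist())
```

```text
[ 536.57 -296.65  189.76] [ 0.02  0.57 -0.65]
tip exp [325.03 312.56]
hole top [array([325.32, 306.61]), array([325.21, 347.29])] bottom [array([325.21, 297.3 ]), array([325.12, 336.31])]
300 [95, 94, 94, 94, 95, 95, 93, 92, 94, 95, 93, 92, 91, 91, 90, 92, 94, 93, 92, 92, 92, 93, 92, 92, 93, 94, 94, 94]
304 [97, 95, 93, 95, 94, 95, 94, 93, 93, 94, 93, 91, 91, 90, 88, 88, 89, 92, 92, 91, 93, 92, 92, 92, 93, 92, 94, 94]
308 [95, 95, 95, 93, 94, 93, 94, 95, 84, 76, 78, 86, 91, 90, 89, 90, 89, 90, 90, 80, 86, 91, 91, 92, 92, 93, 93, 94]
312 [94, 95, 96, 93, 92, 82, 33, 36, 72, 75, 75, 89, 91, 88, 89, 90, 89, 90, 90, 78, 75, 78, 36, 88, 90, 91, 92, 93]
316 [93, 95, 96, 96, 79, 77, 37, 39, 39, 43, 71, 73, 86, 89, 90, 88, 89, 91, 77, 74, 52, 40, 31, 74, 82, 90, 92, 93]
320 [91, 92, 95, 77, 89, 73, 74, 73, 75, 75, 75, 72, 74, 73, 74, 60, 58, 59, 74, 78, 77, 76, 75, 49, 95, 79, 91, 91]
324 [91, 90, 90, 67, 89, 90, 90, 90, 91, 92, 92, 89, 90, 89, 91, 90, 89, 90, 91, 92, 95, 95, 93, 94, 84, 66, 92, 91]
328 [94, 91, 86, 72, 73, 88, 90, 89, 88, 91, 91, 89, 89, 88, 89, 87, 87, 89, 89, 91, 92, 92, 90, 90, 67, 71, 89, 91]
332 [93, 93, 93, 75, 71, 71, 80, 90, 88, 93, 91, 91, 89, 88, 89, 87, 88, 89, 86, 89, 94, 94, 78, 70, 71, 88, 91, 92]
336 [94, 93, 93, 94, 76, 74, 74, 73, 71, 79, 89, 90, 89, 89, 88, 87, 88, 91, 83, 76, 71, 74, 73, 72, 81, 94, 91, 92]
340 [95, 95, 94, 92, 94, 85, 75, 75, 75, 72, 73, 72, 74, 75, 75, 75, 75, 76, 75, 75, 75, 77, 75, 92, 93, 93, 92, 91]
344 [94, 95, 94, 93, 92, 93, 94, 95, 86, 79, 80, 81, 79, 77, 78, 78, 80, 79, 78, 79, 93, 92, 92, 91, 91, 93, 92, 91]
348 [91, 93, 95, 93, 92, 91, 90, 94, 95, 98, 101, 102, 101, 102, 100, 102, 99, 97, 96, 95, 93, 91, 90, 90, 89, 90, 93, 93]
```

Request:
{"api": "carry_out", "payload": {"rows": [0,0,0,0.01,0.008,0.1,0.2,0,0,0,0,0,0.12,0.2,0,0,0,0,0,0.12,0.2,0,0,0,0,0,0,0.2,0,0,0,0,0,0,0.2]}}

```text
time: 51.82
tool_pos: [536.7, -296.0, 172.4]
orientation: [0.645, 0.765, -0.0, -0.0]
contact_force: [0.4, 0.3, -0.3]
finger_gap: 35.8
finger_force: 50.1
```

Request:
{"api": "carry_out", "payload": {"rows": [0,0,0,0,0,0.1,0.2,0,0,0,0,0,0.1,0.2,0,0,0,0,0,0.1,0.2,0,0,0,0,0,0,0.2,0,0,0,0,0,0,0.2]}}

```text
time: 52.45
tool_pos: [536.8, -296.0, 157.4]
orientation: [0.645, 0.765, -0.0, 0.0]
contact_force: [0.7, 0.3, 0.2]
finger_gap: 35.4
finger_force: 50.1
```

Request:
{"api": "carry_out", "payload": {"rows": [0,0,0,0,0,0.06,0.2,0,0,0,0,0,0,0.2,0,0,0,0,0,0,0.2]}}

```text
time: 52.82
tool_pos: [536.7, -296.0, 154.4]
orientation: [0.645, 0.765, -0.0, -0.0]
contact_force: [-0.3, 0.4, -1.5]
finger_gap: 35.6
finger_force: 50.1
```

Request:
{"api": "carry_out", "payload": {"rows": [0,0,0,0,0,0.03,0.2,0,0,0,0,0,0,0.2,0,0,0,0,0,0,0.2]}}

```text
time: 53.2
tool_pos: [536.9, -296.1, 153.7]
orientation: [0.645, 0.765, 0.0, 0.0]
contact_force: [-1.3, 1.2, 5.5]
finger_gap: 35.9
finger_force: 51.2
```

Request:
{"api": "carry_out", "payload": {"rows": [0,0,0,0,0,0,0.5,0,0,0,0,0,0,0.65,0,0,0,0,0,0,0.65,0,0,0,0,0,-0.1,0.65,0,0,0,0,0,-0.3,0.65,0,0,0,0,0,-0.8,0.65,0,0,0,0,0,-0.9,0.65,0,0,0,0,0,-0.9,0.65]}}

```text
time: 54.2
tool_pos: [536.7, -296.0, 305.7]
orientation: [0.645, 0.765, 0.0, 0.001]
contact_force: [0.4, -1.2, -0.2]
finger_gap: 55.7
finger_force: 0.0
```

Request:
{"api": "carry_out", "payload": {"rows": [0,0,0,0,0,-0.6,0.65,0,0,0,0,0,0,0.65,0,0,0,0,0,0,0.65]}}

```text
time: 54.58
tool_pos: [536.5, -295.9, 332.7]
orientation: [0.645, 0.765, -0.0, -0.0]
contact_force: [-0.2, -1.2, 0.6]
finger_gap: 55.5
finger_force: 0.0
```

Run:
```python
from h import *
np.set_printoptions(precision=3,suppress=True)
im,p=snap('wrist','w17')
plan(563,306.5,330,90.6,n=14)
e=proj(p,[536.9,-297.3,85]); print(e); circ(im,p,e,85,tol=40,rmax=60)
```

```text
from [ 536.3 -295.7  331.7] 99.7 n= 14 row [0.    0.    0.109 0.854 0.12  0.002]
[324.506 215.441]
[326.    214.     26.134] [ 537.826 -296.004   85.   ] diam 39.8
[358.    228.     12.121] [ 563.876 -302.645   85.   ] diam 18.6
[290.    230.     13.613] [ 512.764 -313.073   85.   ] diam 21.0
[326.    214.     13.032] [ 537.826 -296.004   85.   ] diam 19.8
```

Washer sits flat around the stud, at the expected size and place. Next is the nut.

Request:
{"api": "carry_out", "payload": {"rows": [0,0,0.109,0.854,0.12,0,0.6,0,0,0.109,0.854,0.12,0,0.6,0,0,0.109,0.854,0.12,0,0.6,0,0,0.109,0.854,0.12,0,0.6,0,0,0.109,0.854,0.12,0,0.6,0,0,0.109,0.854,0.12,0,0.6,0,0,0.109,0.854,0.12,0,0.6]}}

```text
time: 55.5
tool_pos: [537.1, 7.2, 331.2]
orientation: [0.675, 0.738, -0.001, -0.001]
contact_force: [0.6, -1.1, -0.3]
finger_gap: 51.5
finger_force: 0.0
```

Request:
{"api": "carry_out", "payload": {"rows": [0,0,0.109,0.854,0.12,0,0.6,0,0,0.109,0.854,0.12,0,0.6,0,0,0.109,0.854,0.12,0,0.6,0,0,0.109,0.854,0.12,0,0.6,0,0,0.109,0.854,0.12,0,0.6,0,0,0.109,0.854,0.12,0,0.6,0,0,0.109,0.854,0.12,0,0.6,0,0,0,0,0,0,0.6]}}

```text
time: 56.5
tool_pos: [562.0, 309.0, 330.2]
orientation: [0.702, 0.712, -0.002, -0.001]
contact_force: [-0.4, 0.0, -0.0]
finger_gap: 51.2
finger_force: 0.0
```

Request:
{"api": "carry_out", "payload": {"rows": [0,0,0,0,0,0.9,0.6,0,0,0,0,0,0.9,0.6,0,0,0,0,0,0.9,0.6,0,0,0,0,0,0.5,0.6,0,0,0,0,0,0,0.6,0,0,0,0,0,0,0.6,0,0,0,0,0,0,0.6]}}

```text
time: 57.38
tool_pos: [564.2, 306.7, 175.1]
orientation: [0.704, 0.711, 0.001, 0.001]
contact_force: [0.1, -0.1, -0.1]
finger_gap: 51.4
finger_force: 0.0
```

Run:
```python
from h import *
np.set_printoptions(precision=2,suppress=True)
im,p=snap('wrist','w18'); plan(563,306.5,120,90.6,n=2)
e=proj(p,[563,306.5,23]); print(e)
g=cv2.cvtColor(im,6)
for t in (110,140,170):
  for c in cv2.findContours(cv2.inRange(g,t,255),cv2.RETR_CCOMP,cv2.CHAIN_APPROX_NONE)[0]:
    m=cv2.moments(c)
    if m['m00']>200 and np.hypot(m['m10']/m['m00']-e[0],m['m01']/m['m00']-e[1])<40:
        a=cv2.approxPolyDP(cv2.convexHull(c),4,True).reshape(-1,2); G=np.array([ray(p,u,23) for u in a]); k=ray(p,(m['m10']/m['m00'],m['m01']/m['m00']),23); d=G-k
        print(t,m['m00'],k,len(a),np.linalg.norm(d,axis=1),np.degrees(np.arctan2(d[:,1],d[:,0]))%60)
```

```text
from [564.1 306.7 174.9] 90.6 n= 2 row [ 0.    0.   -0.   -0.   -0.01  0.55]
[321.62 252.42]
110 2724.0 [562.59 308.77  23.  ] 6 [18.06 17.31 17.79 18.96 17.81 17.16] [27.01 39.58 18.76 27.33 37.43 18.74]
110 436.5 [562.7  309.49  23.  ] 6 [8.15 8.04 6.21 8.88 7.85 6.29] [ 9.23 40.56 34.98 22.53 47.36 31.13]
140 2250.0 [562.66 306.91  23.  ] 7 [16.06 16.29 15.42 16.49 16.51 16.49 16.27] [30.54 31.23 19.23 30.57 26.68 30.55 29.89]
140 813.5 [562.63 306.63  23.  ] 6 [ 9.7   9.86  9.87  9.73  9.81 10.07] [30.34 28.71 33.52 27.48 27.77 29.38]
```

Request:
{"api": "carry_out", "payload": {"rows": [0,0,0.06,0,-0.03,0.5,0.6,0,0,0,0,0,0.5,0.6,0,0,0,0,0,0.4,0.6,0,0,0,0,0,0.3,0.6,0,0,0,0,0,0.08,0.6,0,0,0,0,0,0,0.6,0,0,0,0,0,0,0.6]}}

```text
time: 58.3
tool_pos: [562.3, 306.8, 85.0]
orientation: [0.706, 0.708, 0.001, 0.0]
contact_force: [0.1, -0.6, 0.1]
finger_gap: 51.4
finger_force: 0.0
```

Request:
{"api": "carry_out", "payload": {"rows": [0,0,0,0,0,0,0.1,0,0,0,0,0,0,0.1,0,0,0,0,0,0,0.1,0,0,0,0,0,0,0.1,0,0,0,0,0,0,0.1], "grip_force": 50}}

```text
time: 58.92
tool_pos: [562.3, 306.8, 85.0]
orientation: [0.706, 0.708, 0.001, 0.0]
contact_force: [0.2, -0.5, 5.7]
finger_gap: 28.3
finger_force: 50.0
```

Request:
{"api": "carry_out", "payload": {"rows": [0,0,0,0,0,-0.3,0.1,0,0,0,0,0,-0.8,0.1,0,0,0,0,0,-1,0.1,0,0,0,0,0,-1,0.1,0,0,0,0,0,-1,0.1,0,0,0,0,0,-1,0.1,0,0,0,0,0,0,0.1,0,0,0,0,0,0,0.1]}}

```text
time: 59.92
tool_pos: [561.4, 306.3, 338.7]
orientation: [0.706, 0.708, -0.0, -0.0]
contact_force: [0.1, -0.0, -1.8]
finger_gap: 28.3
finger_force: 49.6
```

Run:
```python
from h import *
np.set_printoptions(precision=2,suppress=True)
im,p=snap('wrist','w19'); s=ctrl.sense(); print(s['tool_pos'],s['finger_gap'],s['contact_force'])
M=R.from_quat(s['orientation']).as_matrix(); c=s['tool_pos']-[0,0,62]
print('hole top far/near',proj(p,c+8*M[:,0]),proj(p,c-8*M[:,0]),'lat',proj(p,c-8*M[:,1]),proj(p,c+8*M[:,1]),'flat/vertex',proj(p,c+17.3*M[:,0]),proj(p,c-17.3*M[:,0]))
g=cv2.cvtColor(im,6); e=np.round(proj(p,c)).astype(int)
print(list(zip(range(e[1]-60,e[1]+70,2),g[e[1]-60:e[1]+70:2,e[0]].tolist())))
print(list(zip(range(e[0]-60,e[0]+60,2),g[e[1],e[0]-60:e[0]+60:2].tolist())))
plan(537.0,-297.2,320,90.2)
```

```text
[561.01 306.19 337.36] 28.571455139822316 [ 0.49 -0.63 -1.05]
hole top far/near [324.36 309.2 ] [324.29 351.  ] lat [301.14 330.43] [347.49 330.4 ] flat/vertex [324.4  283.69] [324.25 374.17]
[(270, 101), (272, 99), (274, 98), (276, 99), (278, 97), (280, 99), (282, 99), (284, 99), (286, 106), (288, 122), (290, 125), (292, 125), (294, 127), (296, 126), (298, 128), (300, 125), (302, 125), (304, 124), (306, 125), (308, 100), (310, 74), (312, 78), (314, 77), (316, 77), (318, 78), (320, 77), (322, 77), (324, 77), (326, 77), (328, 74), (330, 95), (332, 98), (334, 98), (336, 97), (338, 98), (340, 98), (342, 97), (344, 98), (346, 99), (348, 99), (350, 99), (352, 99), (354, 96), (356, 116), (358, 123), (360, 125), (362, 123), (364, 125), (366, 125), (368, 124), (370, 124), (372, 124), (374, 114), (376, 192), (378, 192), (380, 189), (382, 184), (384, 182), (386, 178), (388, 175), (390, 173), (392, 169), (394, 169), (396, 167), (398, 169)]
[(264, 104), (266, 105), (268, 106), (270, 57), (272, 33), (274, 36), (276, 32), (278, 33), (280, 33), (282, 70), (284, 134), (286, 129), (288, 129), (290, 128), (292, 126), (294, 126), (296, 125), (298, 125), (300, 120), (302, 89), (304, 100), (306, 101), (308, 101), (310, 97), (312, 97), (314, 100), (316, 99), (318, 101), (320, 102), (322, 105), (324, 95), (326, 101), (328, 101), (330, 100), (332, 96), (334, 100), (336, 99), (338, 100), (340, 103), (342, 104), (344, 103), (346, 86), (348, 124), (350, 129), (352, 129), (354, 128), (356, 130), (358, 129), (360, 127), (362, 124), (364, 130), (366, 44), (368, 33), (370, 30), (372, 32), (374, 33), (376, 31), (378, 91), (380, 106), (382, 104)]
from [561.  306.2 337.4] 90.2 n= 13 row [ 0.    0.    0.   -0.93 -0.04  0.03]
```

Request:
{"api": "carry_out", "payload": {"rows": [0,0,0,-0.928,-0.04,0,0.1,0,0,0,-0.928,-0.04,0,0.1,0,0,0,-0.928,-0.04,0,0.1,0,0,0,-0.928,-0.04,0,0.1,0,0,0,-0.928,-0.04,0,0.1,0,0,0,-0.928,-0.04,0,0.1,0,0,0,-0.928,-0.04,0,0.1]}}

```text
time: 60.85
tool_pos: [547.7, -19.8, 336.5]
orientation: [0.706, 0.708, -0.001, -0.002]
contact_force: [0.7, -0.2, -1.2]
finger_gap: 28.3
finger_force: 49.6
```

Request:
{"api": "carry_out", "payload": {"rows": [0,0,0,-0.928,-0.04,0,0.1,0,0,0,-0.928,-0.04,0,0.1,0,0,0,-0.928,-0.04,0,0.1,0,0,0,-0.928,-0.04,0,0.1,0,0,0,-0.928,-0.04,0,0.1,0,0,0,-0.928,-0.04,0,0.1,0,0,0,0,0,0,0.1,0,0,0,0,0,0,0.1]}}

```text
time: 61.85
tool_pos: [537.4, -296.3, 336.9]
orientation: [0.706, 0.708, -0.0, -0.002]
contact_force: [0.5, 0.4, 0.3]
finger_gap: 28.3
finger_force: 49.6
```

Request:
{"api": "carry_out", "payload": {"rows": [0,0,0,0,0,0.7,0.1,0,0,0,0,0,0.7,0.1,0,0,0,0,0,0.7,0.1,0,0,0,0,0,0.4,0.1,0,0,0,0,0,0,0.1,0,0,0,0,0,0,0.1,0,0,0,0,0,0,0.1,0,0,0,0,0,0,0.1]}}

```text
time: 62.85
tool_pos: [538.4, -297.2, 215.2]
orientation: [0.706, 0.708, 0.0, 0.001]
contact_force: [0.2, 0.2, -1.2]
finger_gap: 28.3
finger_force: 49.6
```

Run:
```python
from h import *
plan(537.0,-296.8,198,90.2,n=2)
```

```text
from [ 538.4 -297.2  215.2] 90.2 n= 2 row [ 0.     0.     0.001  0.004 -0.014  0.172]
```

Request:
{"api": "carry_out", "payload": {"rows": [0,0,0,0.008,-0.028,0.18,0.1,0,0,0,0,0,0.18,0.1,0,0,0,0,0,0,0.1,0,0,0,0,0,0,0.1,0,0,0,0,0,0,0.1]}}

```text
time: 63.48
tool_pos: [536.7, -296.5, 196.2]
orientation: [0.706, 0.708, 0.0, 0.0]
contact_force: [-0.2, -0.3, -0.2]
finger_gap: 28.5
finger_force: 49.6
```

Run:
```python
from h import *
np.set_printoptions(precision=2,suppress=True)
im,p=snap('wrist','w20'); s=ctrl.sense(); print(s['tool_pos'],s['contact_force'])
S=np.array([537.0,-297.4,110]); print('tip exp',proj(p,S))
M=R.from_quat(s['orientation']).as_matrix(); c=s['tool_pos']-[0,0,62]-.6*M[:,0]
print('top far/near',proj(p,c+8*M[:,0]),proj(p,c-8*M[:,0]),'bot',proj(p,c+8*M[:,0]-[0,0,20]),proj(p,c-8*M[:,0]-[0,0,20]))
g=cv2.cvtColor(im,6)
for v in range(302,358,4): print(v,g[v,298:352:2].tolist())
```

```text
[ 536.76 -296.57  196.27] [ 0.96 -0.32 -0.42]
tip exp [325.62 304.26]
top far/near [325.38 312.27] [325.28 354.32] bot [325.11 289.2 ] [325.02 327.05]
302 [87, 89, 88, 93, 92, 90, 89, 88, 87, 87, 90, 88, 88, 87, 89, 87, 87, 87, 87, 87, 88, 89, 91, 91, 92, 93, 91]
306 [87, 87, 88, 92, 92, 91, 88, 88, 87, 86, 89, 91, 90, 88, 87, 87, 88, 88, 91, 92, 92, 92, 91, 89, 90, 88, 88]
310 [88, 87, 89, 93, 90, 90, 89, 88, 88, 87, 85, 73, 84, 88, 88, 83, 88, 91, 91, 90, 90, 89, 89, 88, 89, 87, 87]
314 [87, 87, 89, 92, 91, 90, 85, 87, 91, 89, 82, 80, 79, 78, 176, 194, 192, 191, 168, 98, 79, 86, 86, 86, 87, 88, 89]
318 [86, 90, 88, 84, 86, 90, 88, 82, 88, 78, 182, 180, 179, 177, 174, 175, 181, 185, 175, 142, 116, 87, 85, 83, 91, 89, 87]
322 [90, 82, 61, 69, 69, 72, 86, 89, 87, 87, 87, 86, 88, 89, 87, 86, 86, 88, 86, 88, 80, 71, 72, 67, 61, 88, 88]
326 [90, 85, 62, 69, 71, 72, 69, 67, 68, 74, 83, 88, 87, 88, 87, 89, 79, 68, 68, 69, 72, 71, 73, 69, 61, 89, 92]
330 [88, 85, 63, 70, 71, 71, 67, 69, 70, 69, 71, 70, 70, 72, 68, 70, 69, 69, 69, 69, 71, 72, 73, 72, 61, 88, 91]
334 [90, 87, 65, 70, 69, 70, 68, 69, 69, 70, 71, 72, 73, 69, 71, 72, 69, 69, 70, 70, 71, 72, 73, 72, 62, 86, 88]
338 [91, 90, 68, 70, 73, 69, 69, 70, 70, 70, 72, 71, 72, 69, 69, 72, 69, 68, 69, 71, 70, 72, 73, 72, 64, 86, 85]
342 [89, 91, 69, 70, 71, 70, 68, 69, 70, 71, 71, 72, 72, 68, 71, 71, 70, 69, 71, 70, 71, 73, 72, 72, 66, 87, 89]
346 [86, 86, 87, 84, 76, 69, 68, 70, 71, 72, 72, 73, 71, 69, 71, 73, 70, 68, 68, 70, 72, 70, 76, 89, 87, 87, 88]
350 [89, 90, 87, 87, 86, 86, 84, 81, 72, 71, 72, 71, 72, 70, 71, 71, 70, 66, 72, 84, 89, 92, 91, 91, 87, 87, 87]
354 [85, 85, 87, 86, 89, 88, 90, 89, 91, 89, 90, 84, 74, 67, 73, 85, 87, 87, 87, 89, 88, 90, 91, 90, 87, 87, 86]
```

Request:
{"api": "carry_out", "payload": {"rows": [0,0,0,0,0.008,0.1,0.1,0,0,0,0,0,0.08,0.1,0,0,0,0,0,0.08,0.1,0,0,0,0,0,0,0.1,0,0,0,0,0,0,0.1]}}

```text
time: 64.15
tool_pos: [537.0, -296.5, 182.9]
orientation: [0.706, 0.708, -0.0, -0.0]
contact_force: [0.4, 0.1, -0.1]
finger_gap: 28.4
finger_force: 49.6
```

Request:
{"api": "carry_out", "payload": {"rows": [0,0,0,0,0,0.1,0.1,0,0,0,0,0,0.1,0.1,0,0,0,0,0,0.05,0.1,0,0,0,0,0,0,0.1,0,0,0,0,0,0,0.1]}}

```text
time: 64.78
tool_pos: [537.0, -296.5, 170.5]
orientation: [0.706, 0.708, 0.0, 0.0]
contact_force: [0.4, 0.4, -0.8]
finger_gap: 28.5
finger_force: 49.6
```

Request:
{"api": "carry_out", "payload": {"rows": [0,0,0,0,0,0.05,0.1,0,0,0,0,0,0,0.1,0,0,0,0,0,0,0.1]}}

```text
time: 65.15
tool_pos: [537.0, -296.4, 167.9]
orientation: [0.706, 0.708, -0.0, -0.0]
contact_force: [0.7, -0.8, -1.4]
finger_gap: 28.3
finger_force: 49.6
```

Request:
{"api": "carry_out", "payload": {"rows": [0,0,0,0,0,0.02,0.1,0,0,0,0,0,0,0.1,0,0,0,0,0,0,0.1]}}

```text
time: 65.53
tool_pos: [537.0, -296.5, 167.0]
orientation: [0.706, 0.708, 0.0, 0.0]
contact_force: [0.0, -0.1, -0.6]
finger_gap: 28.6
finger_force: 49.7
```

Request:
{"api": "carry_out", "payload": {"rows": [0,0,0,0,0,0.015,0.1,0,0,0,0,0,0,0.1,0,0,0,0,0,0,0.1]}}

```text
time: 65.9
tool_pos: [537.1, -296.5, 167.0]
orientation: [0.706, 0.708, 0.0, 0.0]
contact_force: [-1.9, 1.5, 4.8]
finger_gap: 28.5
finger_force: 50.3
```

Request:
{"api": "carry_out", "payload": {"rows": [0,0,0,0,0,0.01,0.1,0,0,0,0,0,0,0.1]}}

```text
time: 66.15
tool_pos: [537.1, -296.5, 167.0]
orientation: [0.706, 0.708, 0.0, 0.0]
contact_force: [-2.9, 1.5, 9.3]
finger_gap: 28.4
finger_force: 50.7
```

Nut is seated on the washer at the predicted height. Now I'm releasing it, lifting clear and checking.

Request:
{"api": "carry_out", "payload": {"rows": [0,0,0,0,0,-0.02,0.1,0,0,0,0,0,0,0.4,0,0,0,0,0,0,0.6,0,0,0,0,0,0,0.6,0,0,0,0,0,-0.1,0.6,0,0,0,0,0,-0.4,0.6,0,0,0,0,0,-0.8,0.6,0,0,0,0,0,-0.9,0.6]}}

```text
time: 67.15
tool_pos: [536.8, -296.3, 278.9]
orientation: [0.706, 0.708, -0.0, 0.0]
contact_force: [0.4, 0.8, -0.6]
finger_gap: 51.1
finger_force: 0.0
```

Request:
{"api": "carry_out", "payload": {"rows": [0,0,0,0,0,-0.9,0.6,0,0,0,0,0,-0.4,0.6,0,0,0,0.6,0,0,0.6,0,0,0,0.6,0,0,0.6,0,0,0,0,0,0,0.6,0,0,0,0,0,0,0.6]}}

```text
time: 67.9
tool_pos: [536.6, -236.7, 341.6]
orientation: [0.706, 0.709, -0.0, -0.0]
contact_force: [-0.6, 0.1, -0.5]
finger_gap: 50.9
finger_force: 0.0
```

Run:
```python
from h import *
a,p=snap('wrist','w21'); b,_=snap('scene','s21'); c,_=snap('side','d21')
x=cv2.resize(b[220:320,340:490],(400,267),interpolation=2); y=cv2.resize(c[150:390,220:440],(245,267))
y=cv2.copyMakeBorder(y,0,0,0,155,0)
w=cv2.resize(a[:,120:540],(400,457)); r=np.vstack([x,y]); w=cv2.copyMakeBorder(w,0,r.shape[0]-457,0,0,0)
cv2.imwrite('pics/final.png',np.hstack([w,r])); print(ctrl.sense()['tool_pos'],r.shape)
```

```text
[ 536.57711518 -237.25144608  341.45237115] (534, 400, 3)
```

View pics/final.png

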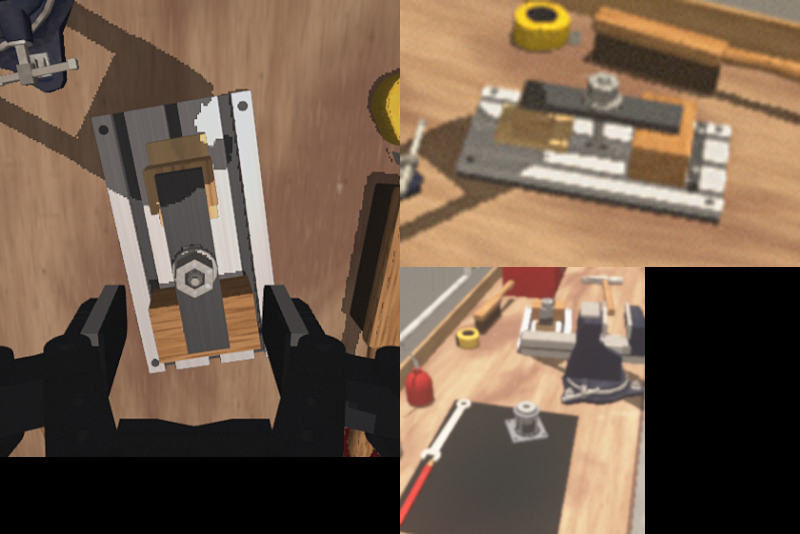

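The left view shows the nut and washer on the stud, with the strap along the plate across the heel and the work block. The side view shows the holder still standing in place. Everything looks right, so I'm handing in.

```bash
python3 -c "
from station import ctrl
print(ctrl.sign_off())"
```

```text
the job is handed in; nothing more can be done
None
```

The clamp is built as asked and handed in at about 68 s of the 144 s allowed: pad, small block, strap, top washer and nut went on in order, and the last pictures showed nothing out of place, though I did not count the washers left in the holder.

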